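# Pour the piston pins into the grooved rack

### The job

Slide the lower, right-hand cover of the sloping pin rack fully to the left, under its neighbour. Then carry the scoop with the four piston pins to the rack, rest its lip gently on the rack's rear sill while all the pins are still in it, and tip it so that they roll down the bed and settle one in each groove; do not grip the pins or let them fall from above. Finally stand the empty scoop upright on the bench again and leave the pliers, spark plug and hardener tube where they lie.

Things in the scene. Friction and masses are not known exactly. Their poses are not given: they have to be found in the camera images.
- rack: Dark grey sheet-metal pin rack on a black stand, fixed to the bench; about 154 mm deep (x) and 211 mm wide (y from -50 to +161 mm). Origin on the bench straight under the bed's origin; x points to its rear (away from the robot), y to its left, z up. A spray gun on a stand, 320 mm high, is fixed left of it at about world x = 0.51, y = 0.11, 60 mm in radius: reach round or over it.
- bed: The rack's bed, tilted 8 degrees about y: it falls toward the robot. Origin 45 mm above the bench, level with the rib tops, mid right-hand bay; x to the rear and up the slope, y left, z square to the bed. Four U-grooves along y at x = -42, -14, 14, 42 mm, 22 wide, 20.5 deep, 90 long, 6 mm ribs between. A pin in a groove (centre z = -10.5) lies just below the rib tops; the next one rolls over it.
- end_stop (a point): Inner face of the bed's front wall, bed x = -53 mm, y = 0, at its top, 13 mm above the rib tops; pins that roll down stop here. The right side wall (bed y = -45 to -50 mm) is 12 mm high and ends at x = 80 mm. The left-hand bay (y = 50 to 156) is under a cover that does not move, 8 to 11 mm above the rib tops, its right edge at y = 61 mm.
- sill (a point): Point on top of the flat rear sill where the scoop's lip should rest: bed x = 84 mm, y = 0, z = 0. The sill lies in the plane of the rib tops, x = 53 to 92 mm, its rear edge is open and about 58 mm above the bench.
- door (a joint): Slide of the lower grey sheet-metal cover over the right-hand bay (3 mm sheet, 3 to 6 mm above the bed). 0 = closed, grows as it slides to the left (bed +y), 0.09 m = stop, bay open; rubs with about 2.5 N and stays where it is left. It starts 0 to 20 mm open.
- tab (a point): Middle of the top of the black upright tab on the cover's right edge: 40 mm along x, 10 mm thick (y), 23 mm high above the cover, its top 29 mm above the bed. It moves with the cover and can be pushed or pinched from above; when open it stands 6 mm short of the left-hand cover, whose top is 18 mm below the tab's top.
- scoop: Loose grey sheet-metal scoop with a black bridge handle, 0.2 to 0.35 kg empty; 96 mm long, 82 wide, 96 high. Origin in the middle of its underside, z up, open lip toward -x, back wall at +x. Its floor (100 long, 74 wide inside) rises 20 degrees toward the lip, so the pins stay in until it is tipped lip-down by more than 20 degrees; at 28 to 34 they roll out. A foot plate stands 20 mm behind the lip.
- grip (a point): Middle of the scoop's handle bar: bar 14 mm thick (scoop x), 24 mm high, 74 mm free length along y, flat upright sides; 84 mm above the scoop's underside, at scoop x = 8 mm. 20 mm clear under the bar.
- lip (a point): Middle of the upper edge of the scoop's lip, at scoop x = -47 mm, z = 41 mm; the sheet is 2.5 mm thick below it.
- pliers: Bystander: pliers, 177 mm, lying behind the scoop. Origin under its middle.
- spark_plug: Bystander: spark plug, 77 mm, lying behind the rack. Origin under its middle.
- hardener_tube: Bystander: tube, 146 mm, lying behind the rack. Origin under its middle.
- pin1: One of four equal steel piston pins, round, 20 mm in diameter and 70 mm long, 90 g, with rounded end edges; origin at its centre, y along its axis. They lie side by side across the scoop, against its back wall.
- pin2: One of four equal steel piston pins, round, 20 mm in diameter and 70 mm long, 90 g, with rounded end edges; origin at its centre, y along its axis. They lie side by side across the scoop, against its back wall.
- pin3: One of four equal steel piston pins, round, 20 mm in diameter and 70 mm long, 90 g, with rounded end edges; origin at its centre, y along its axis. They lie side by side across the scoop, against its back wall.
- pin4: One of four equal steel piston pins, round, 20 mm in diameter and 70 mm long, 90 g, with rounded end edges; origin at its centre, y along its axis. They lie side by side across the scoop, against its back wall.

How it is judged:
On the way, in this order (a step that is already met when the one before it is completed fails the run):
1. the right-hand cover has been slid fully left (at least 85 of 90 mm) (value of joint door above 0.085 m), for 0.2 s.
2. the scoop's lip rests on the rear sill (within 25 mm of the marked point, touching) with all four pins still in the scoop (contact force between scoop and rack above 0.3 N and distance between lip and sill below 0.025 m and x of pin1 in the frame of scoop between -0.04 and 0.05 m and z of each of pin1, pin2, pin3, pin4 in the frame of scoop below 0.07 m and x of pin2 in the frame of scoop between -0.04 and 0.05 m and x of pin3 in the frame of scoop between -0.04 and 0.05 m and x of pin4 in the frame of scoop between -0.04 and 0.05 m), for 0.1 s.
At the end, for the whole second after the job is handed in: All four pins lie still in the four grooves, one each (centre 6 to 16 mm below the rib tops and within 20 mm of the bay's middle), the cover is open by at least 85 mm, and the scoop stands upright (within 0.1 rad) and still on the bench top (z of pin1 in the frame of bed between -0.016 and -0.006 m and x of pin1 in the frame of bed between -0.056 and 0.056 m and y of pin1 in the frame of bed between -0.02 and 0.02 m and linear speed of each of pin1, pin2, pin3, pin4 below 0.03 m/s and z of pin2 in the frame of bed between -0.016 and -0.006 m and x of pin2 in the frame of bed between -0.056 and 0.056 m and y of pin2 in the frame of bed between -0.02 and 0.02 m and z of pin3 in the frame of bed between -0.016 and -0.006 m and x of pin3 in the frame of bed between -0.056 and 0.056 m and y of pin3 in the frame of bed between -0.02 and 0.02 m and z of pin4 in the frame of bed between -0.016 and -0.006 m and x of pin4 in the frame of bed between -0.056 and 0.056 m and y of pin4 in the frame of bed between -0.02 and 0.02 m and value of joint door above 0.085 m and angle between scoop's own z axis and vertical below 0.1 rad and height (world z) of scoop between -0.006 and 0.006 m and linear speed of scoop below 0.02 m/s); the robot touches nothing.
It fails at once if a pin is gripped or pressed by the fingers with more than 15 N (contact force between any of pin1, pin2, pin3, pin4 and the fingers above 15 N).
It fails at once if a pin leaves the scoop over its lip more than 30 mm above the bed ((x of pin1 in the frame of scoop below -0.06 m and z of pin1 in the frame of bed above 0.04 m) or (x of pin2 in the frame of scoop below -0.06 m and z of pin2 in the frame of bed above 0.04 m) or (x of pin3 in the frame of scoop below -0.06 m and z of pin3 in the frame of bed above 0.04 m) or (x of pin4 in the frame of scoop below -0.06 m and z of pin4 in the frame of bed above 0.04 m)).
It fails at once if the scoop is pressed on the rack with more than 40 N (contact force between scoop and rack above 40 N).
It fails at once if a bystander (pliers, spark plug, hardener tube) is moved more than 30 mm (distance of any of pliers, spark_plug, hardener_tube from where it was at the start of the episode above 0.03 m).
It also fails if it takes over 58 s, if anything falls off the work surface, if the arm or the gripper's body presses on something with over 40 N, if the wrist force passes 120 N, or if a joint passes its speed limit or range.

### The arm

A 7-joint arm with a two-finger parallel gripper is mounted at the origin on a cart in front of the work surface, level with it; the furniture and walls round the work are solid. World frame = base frame: x ahead of the robot, y to its left, z up, the work surface at z = 0. Lengths are in m, angles in rad, forces in N, time in s.
With the tool pointing down it reaches from about 0.35 to 0.9 m from the base axis. Payload 7.2 kg.
Tool frame: the origin (TCP) lies at the very end of the fingers, on their centre line; the grasp point (between the pads) lies 19 mm behind it; y points along the fingers, z is the direction in which the jaws open and shut, and the axes are right-handed (so a half turn about y gives the same grasp; the last joint's range is limited). The gripper opens to 85 mm and grips with 20 to 120 N. Pads are 22 mm wide; open, the fingers measure 114 mm over their backs; the gripper's body (76 mm by 85 mm) begins 54 mm behind the grasp point. The pads swing forward as they close: fully open they stand 13 mm farther back than shut.
Start: joints at [1.169, 0.411, -0.013, 1.596, 0.006, 1.134, -0.082], TCP at [0.205, -0.591, 0.196] pointing down, gripper open.
Joint ranges: [-2.95, 2.95], [-0.29, 1.99], [-1.47, 1.44], [0.14, 2.54], [-1.03, 4.17], [0.13, 1.85], [-2.86, 2.86]. Speed limits (rad/s): [2.39, 2.39, 3.01, 3.01, 3.14, 3.14, 3.14].

### API

Orientations are given as a rotation vector (axis times angle).
In Python, from bench import ctrl, get_image gives the robot as it stands.
- The arm moves only by the tool send_rows, never from a script. Its argument "plan" is one flat list of numbers, 7 for each row, row after row: the opening, from -1 (shut) to 1 (fully open), so that 0 is half open, then the shift along the tool's x, y, z as a fraction of full scale, then the turn, a rotation vector about the tool's x, y, z as a fraction of full scale. A call has 1 to 20 rows; each row shifts and turns the commanded pose from where the row before left it, along the tool's axes as they then stand; what a row does not reach is not made up. Full scale, the value 1, is 150 mm for a shift and 45 degrees for a turn. A row lasts 1/10 s, in which the tool goes at most 50 mm and 8.59 degrees, less where a joint would pass 70% of its speed; a pose out of reach is approached as far as the arm can. A call with a number of a shift or a turn outside -1 to 1 is refused whole. A call with a gripper value outside its range is refused whole. The fingers move at their own pace and stop on an object; "newtons" is the grip in N (left out, the last holds). Time passes only in rows, so rows that do not move let the fingers close. It gives the time, the measured TCP pose, the force and the opening at its end, in the units of the state.
- ctrl.state(): the state, without advancing time (a new reading comes with each control period).
- get_image(name): name is "scene" or "side" or "wrist"; returns a dict with "image" (420x560x3 uint8, red, green, blue), "z_map" (420x560 float32, m along the optical axis (not along the pixel's ray), 0 where there is no reading), "vfov" (degrees; the focal length in pixels is half the picture's height over the tangent of half this angle, whatever the lens; pixels are square), "cx", "cy" (the principal point, pixels), "R" (3x3) and "t" (3): a world point X has camera coordinates R X + t. Camera axes: x right, y down, z forward; pixel columns grow to the right and rows downward; lengths in m; the calibration is good to about 2 mm. A picture is of the moment at which its call begins.
- ctrl.hand_in(): hands the job in, once; it reports no verdict.
The state is a dict: "time": time; "joint_pos": joint angles; "qd": joint speeds; "tau": joint torques, N m; "tool_pos": TCP position; "ee_rot": TCP orientation; "force": force on the tool from outside, world axes, zero at the start; "wrist_torque": the same for the moment, N m; "opening": finger opening in m.
Only numpy, scipy, OpenCV 4.12 (cv2) and the standard library are available. Lean on these libraries where they do the work, as an engineer would, in place of code of your own. Each camera call takes 0.05 s, during which the arm holds its last target.

## Working session

There is one attempt and no reset: what is moved stays moved. The work goes in short steps, Python scripts to look and compute and a tool call to move; the robot and the scene stay as the last step left them, time stands still between calls to the robot, and variables do not carry over. Pictures are saved under pics/ and viewed, and the job is handed in when it is done.

Besides the shell and the picture viewer there is one more tool, called after "Call:" as a command line: name --argument value ..., lists and objects as JSON in quotes. send_rows: Moves the arm, as the interface text tells. Shift numbers are shares of 150 mm and turn numbers shares of 45 degrees, none past 1 either way. Its arguments: {"type":"object","properties":{"plan":{"type":"array","items":{"type":"number","minimum":-1,"maximum":1}},"newtons":{"type":"number"}},"required":["plan"]}

```bash
ls; mkdir -p pics
cat > h.py <<'E'
import numpy as np, cv2
from bench import ctrl, get_image
from scipy.spatial.transform import Rotation as R
def snap(n,f):
    d=get_image(n); cv2.imwrite('pics/'+f+'.png',d['image'][:,:,::-1]); np.savez('pics/'+f+'.npz',**{k:np.array(v) for k,v in d.items()}); return d
def pts(d):
    z=d['z_map'];h,w=z.shape;f=h/2/np.tan(np.radians(float(d['vfov'])/2))
    v,u=np.mgrid[:h,:w]
    P=np.stack([(u-d['cx'])/f*z,(v-d['cy'])/f*z,z],-1)
    X=(P-d['t'])@d['R']; X[z==0]=np.nan
    return X
E
python3 - <<'E'
from h import *
s=ctrl.state()
print(s); print(R.from_rotvec(s['ee_rot']).as_matrix().round(3))
for n in ['scene','side','wrist']:
    d=snap(n,n+'0'); print(n,-d['R'].T@d['t'],d['vfov'],d['R'][2])
E
```

```text
pics
{'time': 0.0, 'joint_pos': array([ 1.16878889,  0.41190825, -0.0127298 ,  1.59706091,  0.00556284,
        1.13430326, -0.08214986]), 'qd': array([ 0.00012172, -0.00109701, -0.00042456,  0.00047656,  0.00066393,
        0.00059155, -0.0002438 ]), 'tau': array([-1.14532344e-03, -6.00633645e+01,  6.81272484e-01, -2.99415171e+01,
        1.36087873e-02,  1.08490876e-02,  3.14030103e-06]), 'tool_pos': array([ 0.20456929, -0.58997317,  0.19484092]), 'ee_rot': array([-0.3442211 ,  2.04226274, -2.03893571]), 'force': array([-0.77070744, -1.09891775,  1.20346631]), 'wrist_torque': array([-0.03259884,  0.00799035, -0.06423868]), 'opening': 0.08564958552957579}
[[-0.945 -0.001  0.328]
 [-0.328  0.002 -0.945]
 [ 0.    -1.    -0.002]]
scene [-0.14484597 -0.59613566  0.42340396] 57.119831825028754 [ 0.79392488  0.44011111 -0.41950625]
side [ 0.32163783 -0.83110929  0.63023504] 52.94720334900654 [ 0.23517575  0.71995412 -0.65296127]
wrist [ 0.28040596 -0.56474255  0.37226186] 66.81269540144051 [-0.29406124 -0.10077236 -0.95045932]
```

View pics/scene0.png

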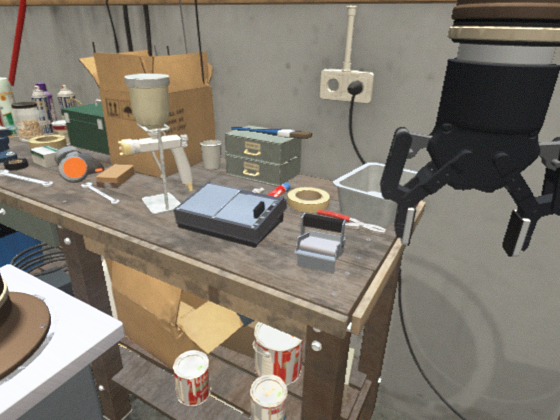

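View pics/side0.png

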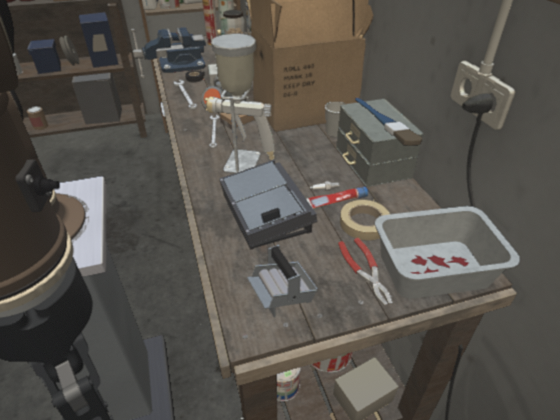

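View pics/wrist0.png

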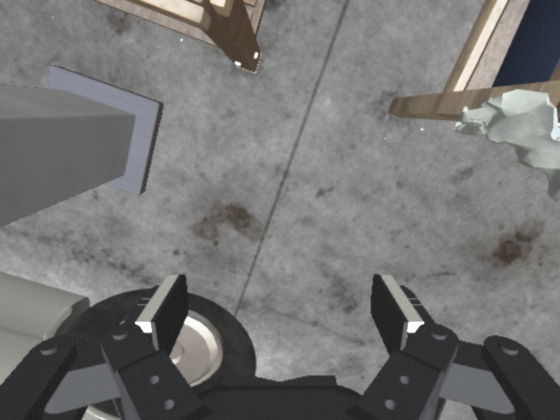

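Run:
```python
from h import *
d=dict(np.load('pics/side0.npz'));X=pts(d)
for n,(u,v) in dict(tab=(271,213),tabl=(263,216),tabr=(279,210),handle=(285,263),h1=(275,250),h2=(295,276),lip=(262,285),bench=(330,330),sg=(242,160),rackNL=(222,190),rackFL=(270,163),rackNR=(247,235),rackFR=(312,207)).items(): print(n,X[v,u].round(4))
im=d['image'][:,:,::-1]
cv2.imwrite('pics/a.png',cv2.resize(im[140:320,200:400],None,fx=4,fy=4,interpolation=cv2.INTER_CUBIC)[:600,:800])
cv2.imwrite('pics/a.png',cv2.resize(im[150:310,205:405],(750,600),interpolation=cv2.INTER_CUBIC))
d=dict(np.load('pics/scene0.npz'));X=pts(d)
for n,(u,v) in dict(tab=(260,208),handle=(322,221)).items(): print(n,X[v,u].round(4))
im=d['image'][:,:,::-1]
cv2.imwrite('pics/b.png',cv2.resize(im[160:280,170:390],(800,436),interpolation=cv2.INTER_CUBIC))
```

```text
tab [ 0.4974 -0.1955  0.0711]
tabl [ 0.4798 -0.1976  0.0692]
tabr [ 0.5153 -0.1931  0.0727]
handle [ 0.4755 -0.3581  0.0954]
h1 [ 0.4682 -0.3224  0.0949]
h2 [ 0.4826 -0.3907  0.0948]
lip [ 0.4369 -0.342   0.0327]
bench [ 0.5304 -0.447  -0.0024]
sg [0.5057 0.1152 0.0042]
rackNL [ 0.4265 -0.0143  0.0148]
rackFL [ 0.5494 -0.0084  0.0643]
rackNR [ 0.4399 -0.2186  0.0462]
rackFR [ 0.6156 -0.1278  0.0047]
tab [ 0.4972 -0.1936  0.0661]
handle [ 0.4664 -0.3517  0.0908]
```

View pics/a.png

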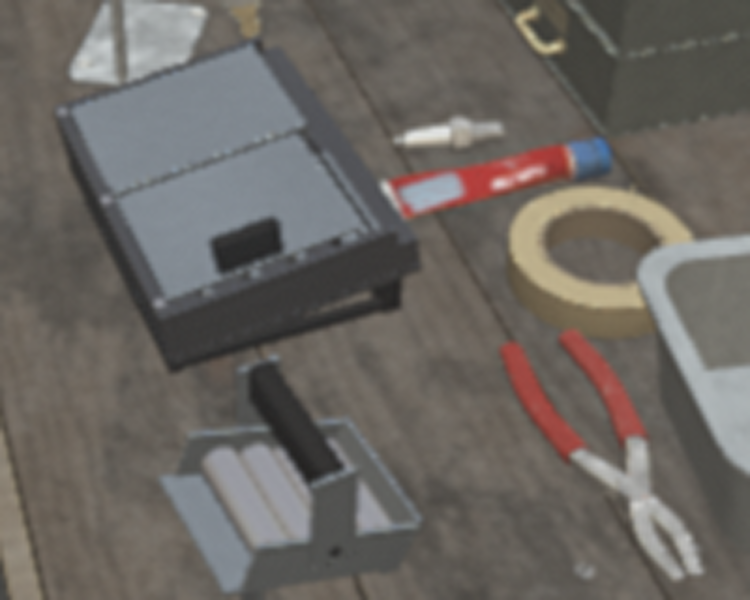

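View pics/b.png

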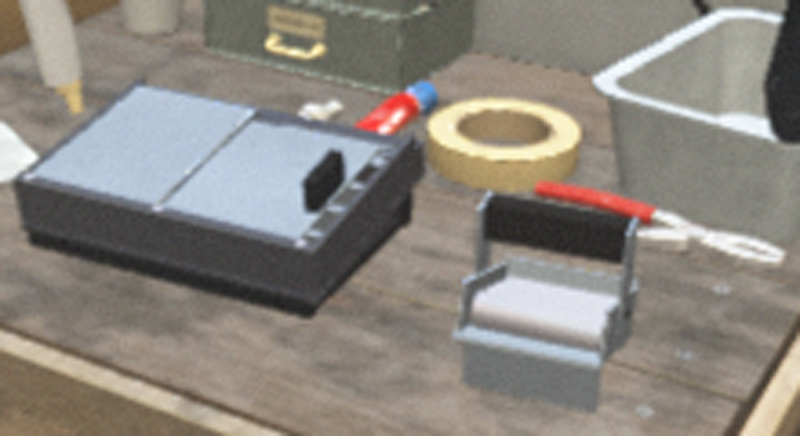

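```bash
cat >> h.py <<'E'
def tool(z_yaw, tip=0):
    """tool pointing down, z along yaw; tip>0 = lip-down (top leans toward -z)"""
    c,s=np.cos(z_yaw),np.sin(z_yaw)
    z=np.array([c,s,0]);y=np.array([0,0,-1.]);x=np.cross(y,z)
    M=np.stack([x,y,z],1)
    # lip-down: rotate about scoop y axis (= -tool x) by -tip => about tool x by +tip
    return M@R.from_rotvec([tip,0,0]).as_matrix()
def plan(p,M,n=1,p0=None,M0=None):
    """n equal rows from current measured to target; sequential: turn & shift in moving tool axes"""
    s=ctrl.state()
    p0=s['tool_pos'] if p0 is None else np.array(p0); M0=R.from_rotvec(s['ee_rot']).as_matrix() if M0 is None else M0
    rv=R.from_matrix(M0.T@M).as_rotvec()
    out=[]
    pc,Mc=p0,M0
    for i in range(n):
        d=Mc.T@((np.array(p)-pc)/(n-i))
        out.append(np.r_[d/0.15,rv/n/np.radians(45)].round(3))
        pc=pc+Mc@(out[-1][:3]*.15); Mc=Mc@R.from_rotvec(out[-1][3:]*np.radians(45)).as_matrix()
    for o in out: print(', '.join('%g'%q for q in o))
    print('end',pc.round(4),'need',np.array(p).round(4),'step mm',max(np.linalg.norm(o[:3])*150 for o in out),'deg',max(np.linalg.norm(o[3:])*45 for o in out))
E
python3 - <<'E'
from h import *
plan([0.47,-0.30,0.30],tool(np.radians(9)),14)
E
```

```text
-0.165, -0.05, -0.089, 0, -0.127, -0
-0.173, -0.05, -0.072, 0, -0.127, -0
-0.179, -0.05, -0.055, 0, -0.127, -0
-0.184, -0.05, -0.037, 0, -0.127, -0
-0.186, -0.05, -0.018, 0, -0.127, -0
-0.187, -0.05, 0, 0, -0.127, -0
-0.186, -0.05, 0.019, 0, -0.127, -0
-0.183, -0.05, 0.038, 0, -0.127, -0
-0.179, -0.05, 0.056, 0, -0.127, -0
-0.172, -0.05, 0.073, 0, -0.127, -0
-0.164, -0.05, 0.09, 0, -0.127, -0
-0.155, -0.049, 0.106, 0, -0.127, -0
-0.143, -0.05, 0.121, 0, -0.127, -0
-0.131, -0.049, 0.134, 0, -0.127, -0
end [ 0.47   -0.3     0.2999] need [ 0.47 -0.3   0.3 ] step mm 29.13438689933255 deg 5.715
```

Call:
send_rows --plan '[-1, -0.165, -0.05, -0.09, 0, -0.127, 0, -1, -0.173, -0.05, -0.07, 0, -0.127, 0, -1, -0.18, -0.05, -0.055, 0, -0.127, 0, -1, -0.184, -0.05, -0.037, 0, -0.127, 0, -1, -0.186, -0.05, -0.018, 0, -0.127, 0, -1, -0.187, -0.05, 0, 0, -0.127, 0, -1, -0.186, -0.05, 0.019, 0, -0.127, 0, -1, -0.183, -0.05, 0.038, 0, -0.127, 0, -1, -0.179, -0.05, 0.056, 0, -0.127, 0, -1, -0.172, -0.05, 0.073, 0, -0.127, 0, -1, -0.164, -0.05, 0.09, 0, -0.127, 0, -1, -0.155, -0.05, 0.106, 0, -0.127, 0, -1, -0.143, -0.05, 0.121, 0, -0.127, 0, -1, -0.13, -0.05, 0.134, 0, -0.127, 0, -1, 0, 0, 0, 0, 0, 0]' --newtons 60

```text
time: 1.65
tool_pos: [0.4735, -0.2966, 0.3016]
ee_rot: [-1.282, 1.083, -1.085]
force: [-0.3, 0.7, 0.2]
opening: 0.0003
```

Run:
```python
from h import *
d=snap('wrist','w1');s=ctrl.state();print(s['time'],s['tool_pos'],s['opening'],s['force'])
```

```text
1.7 [ 0.47171257 -0.2986728   0.30095903] -7.130786924368921e-05 [-0.09837579 -0.95702237 -0.03205472]
```

View pics/w1.png

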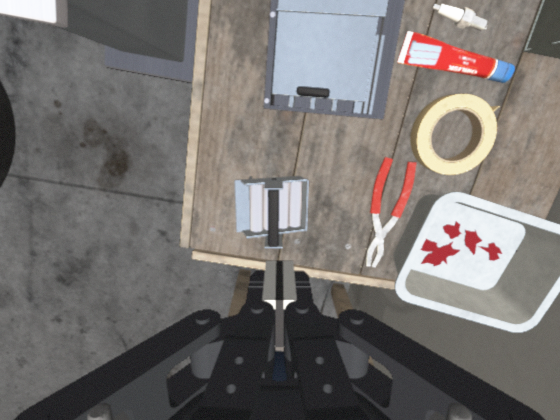

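Run:
```python
from h import *
d=dict(np.load('pics/w1.npz'))
im=d['image'][:,:,::-1]
cv2.imwrite('pics/c.png',cv2.resize(im[0:130,250:420],(784,600),interpolation=cv2.INTER_CUBIC))
cv2.imwrite('pics/e.png',cv2.resize(im[165:265,220:330],(660,600),interpolation=cv2.INTER_CUBIC))
```

```text
(no output)
```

View pics/c.png

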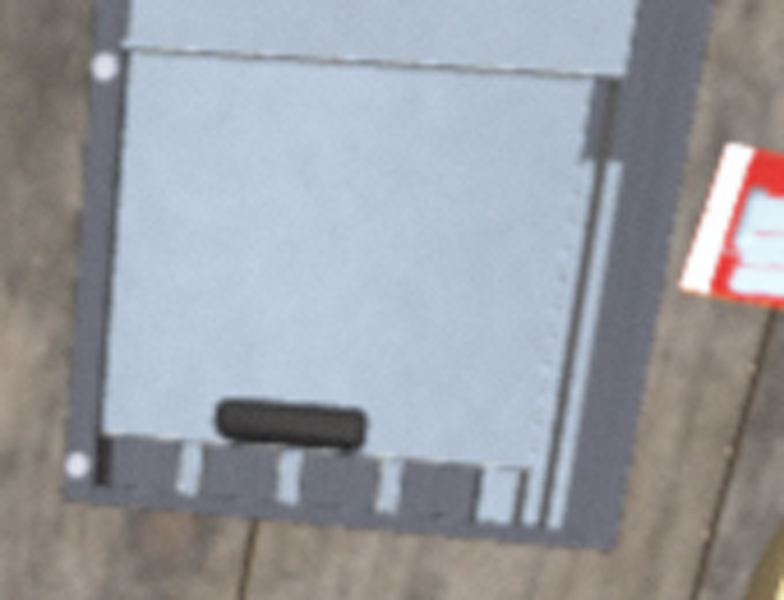

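View pics/e.png

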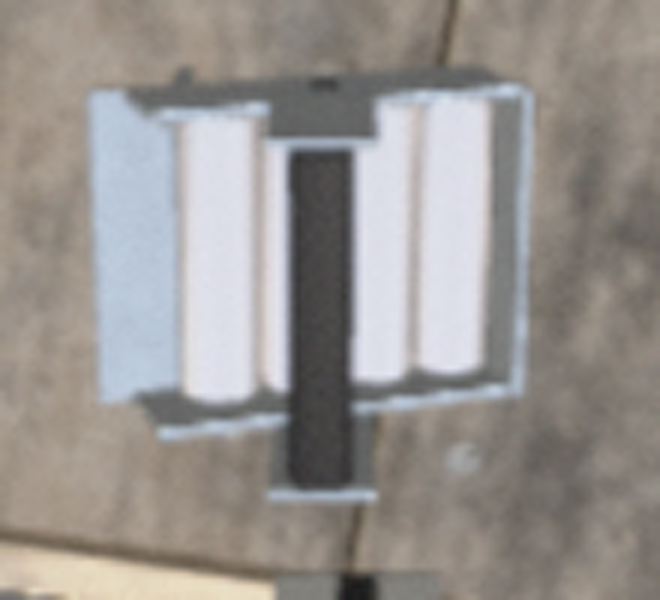

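```bash
cat > fit.py <<'E'
from h import *
from scipy.optimize import least_squares
def proj(d,X):
    f=420/2/np.tan(np.radians(float(d['vfov'])/2))
    P=X@d['R'].T+d['t']; return np.c_[P[:,0]/P[:,2]*f+d['cx'],P[:,1]/P[:,2]*f+d['cy']]
def bedT(q):
    Rb=R.from_euler('z',q[2])*R.from_euler('y',-np.radians(8))
    return Rb.as_matrix(),np.array([q[0],q[1],0.045])
def fit(d,world,uv,q0):
    r=least_squares(lambda q:(proj(d,world(q))-uv).ravel(),q0,x_scale=[.1,.1,.3],loss='soft_l1',f_scale=1)
    print(r.x,np.degrees(r.x[2]),'res px\n',(proj(d,world(r.x))-uv).round(1).tolist()); return r.x
E
python3 - <<'E'
from fit import *
d=dict(np.load('pics/w1.npz'))
c=lambda a:np.array(a)/4.6135+[250,0]-.4
B=np.array([[-28,-45,0],[0,-45,0],[28,-45,0],[53,-45,0],[-62,-50,13],[92,-50,0],[-50,61,11.]])/1e3
uv=c([[187,495],[288,504],[388,513],[480,522],[65,500],[612,549],[125,48]])
W=lambda q:B@bedT(q)[0].T+bedT(q)[1]
q=fit(d,W,uv[:],[.5,-.15,.1])
A,o=bedT(q)
print('up? z axis',A[:,2],'sill',A@[.084,0,0]+o)
# tab
r=least_squares(lambda y:(proj(d,(A@[0,y[0],.029]+o)[None])-c([[291,421]])).ravel(),[-.03]); print('tab bed y',r.x,r.fun, A@[0,r.x[0],.029]+o)
# scoop
s=lambda a:np.array(a)/6+[220,165]-.4
S=np.array([[8,37,96],[8,-37,96],[-47,39,41],[-47,-39,41.]])/1e3
WS=lambda q:S@R.from_euler('z',q[2]).as_matrix().T+[q[0],q[1],0]
qs=fit(d,WS,s([[321,150],[321,490],[92,90],[103,402]]),[.47,-.36,.2])
print('grip',R.from_euler('z',qs[2]).apply([.008,0,.084])+[qs[0],qs[1],0])
E
```

```text
[ 0.49862548 -0.16510256  0.09130245] 5.231244964965577 res px
 [[0.1, 0.0], [-0.4, -0.2], [-0.3, -0.4], [-0.6, -0.7], [-1.2, 0.7], [1.3, 0.1], [2.0, 0.4]]
up? z axis [-0.13859342 -0.0126892   0.99026807] sill [ 0.58146153 -0.15751834  0.05669054]
tab bed y [-0.02520753] [-0.12664707 -0.01313116] [ 0.49690458 -0.19057308  0.07371777]
[ 0.46838535 -0.3508982   0.164922  ] 9.449334296712259 res px
 [[0.2, 0.9], [0.3, -0.7], [-0.4, -0.1], [-0.2, -0.0]]
grip [ 0.4762768  -0.34958479  0.084     ]
```

Run:
```python
from fit import *
q=[.49863,-.16510,.0913];A,o=bedT(q)
p=A@[0,-.058,0]+o; M=tool(q[2])
print(p)
p1=np.r_[p[:2],.13]
plan(p1,M,6)
plan(np.r_[p[:2],.063],M,3,p1,M)
```

```text
[ 0.50391805 -0.22285843  0.045     ]
-0.077, 0.19, 0.049, -0, 0.015, -0
-0.078, 0.19, 0.048, -0, 0.015, -0
-0.078, 0.19, 0.047, -0, 0.015, -0
-0.079, 0.19, 0.046, -0, 0.015, -0
-0.08, 0.19, 0.045, -0, 0.015, -0
-0.08, 0.19, 0.044, -0, 0.015, -0
end [ 0.5039 -0.2228  0.13  ] need [ 0.5039 -0.2229  0.13  ] step mm 31.65142176901379 deg 0.6749999999999999
0, 0.149, 0, 0, 0, 0
0, 0.149, 0, 0, 0, 0
0, 0.149, 0, 0, 0, 0
end [ 0.5039 -0.2229  0.063 ] need [ 0.5039 -0.2229  0.063 ] step mm 22.349999999999998 deg 0.0
```

Call:
send_rows --plan '[-1, -0.077, 0.19, 0.049, 0, 0.015, 0, -1, -0.078, 0.19, 0.048, 0, 0.015, 0, -1, -0.078, 0.19, 0.047, 0, 0.015, 0, -1, -0.079, 0.19, 0.046, 0, 0.015, 0, -1, -0.08, 0.19, 0.045, 0, 0.015, 0, -1, -0.08, 0.19, 0.044, 0, 0.015, 0, -1, 0, 0.149, 0, 0, 0, 0, -1, 0, 0.149, 0, 0, 0, 0, -1, 0, 0.149, 0, 0, 0, 0, -1, 0, 0, 0, 0, 0, 0, -1, 0, 0, 0, 0, 0, 0]'

```text
time: 2.8
tool_pos: [0.502, -0.2255, 0.0626]
ee_rot: [-1.25, 1.146, -1.144]
force: [-0.5, -0.1, -0.1]
opening: 0.0
```

Run:
```python
from fit import *
q=[.49863,-.16510,.0913];A,o=bedT(q)
s=ctrl.state();print(s['time'],s['tool_pos'],s['force'],A.T@(s['tool_pos']-o))
snap('wrist','w2')
```

```text
2.8 [ 0.50204451 -0.2255245   0.06257459] [-0.52970941 -0.12997984 -0.10152048] [ 0.00035762 -0.06048415  0.01769704]
```

View pics/w2.png

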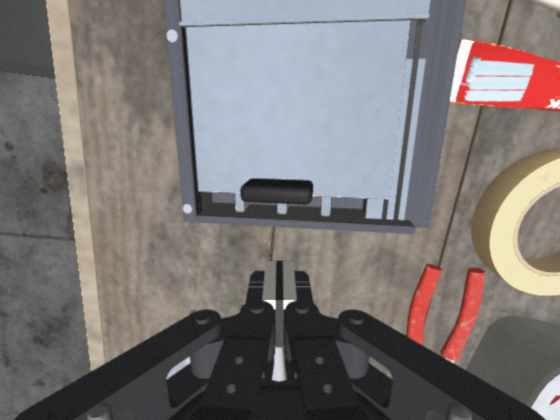

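Call:
send_rows --plan '[-1, -0.06, 0, 0, 0, 0, 0, -1, -0.06, 0, 0, 0, 0, 0, -1, -0.06, 0, 0, 0, 0, 0, -1, -0.06, 0, 0, 0, 0, 0, -1, -0.06, 0, 0, 0, 0, 0, -1, -0.06, 0, 0, 0, 0, 0, -1, -0.06, 0, 0, 0, 0, 0, -1, -0.06, 0, 0, 0, 0, 0, -1, -0.06, 0, 0, 0, 0, 0, -1, 0, 0, 0, 0, 0, 0]'

```text
time: 3.85
tool_pos: [0.4955, -0.1425, 0.0627]
ee_rot: [-1.25, 1.142, -1.142]
force: [0.2, 1.2, 0.0]
opening: 0.0
```

Run:
```python
from fit import *
q=[.49863,-.16510,.0913];A,o=bedT(q)
s=ctrl.state();print(s['time'],s['tool_pos'],s['force'],A.T@(s['tool_pos']-o))
snap('wrist','w3')
```

```text
3.85 [ 0.49548089 -0.14254708  0.06268096] [0.16237746 1.19741768 0.04026934] [0.00139145 0.02274611 0.01765917]
```

View pics/w3.png

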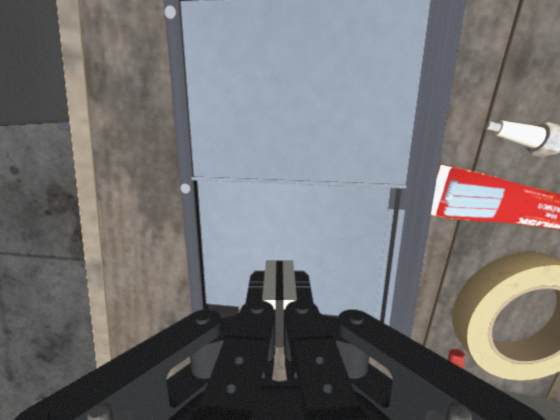

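Run:
```python
from fit import *
d=snap('side','s3');e=snap('scene','c3')
cv2.imwrite('pics/f.png',np.hstack([cv2.resize(d['image'][130:270,200:340,::-1],(400,400),interpolation=cv2.INTER_CUBIC),cv2.resize(e['image'][120:260,160:300,::-1],(400,400),interpolation=cv2.INTER_CUBIC)]))
```

```text
(no output)
```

View pics/f.png

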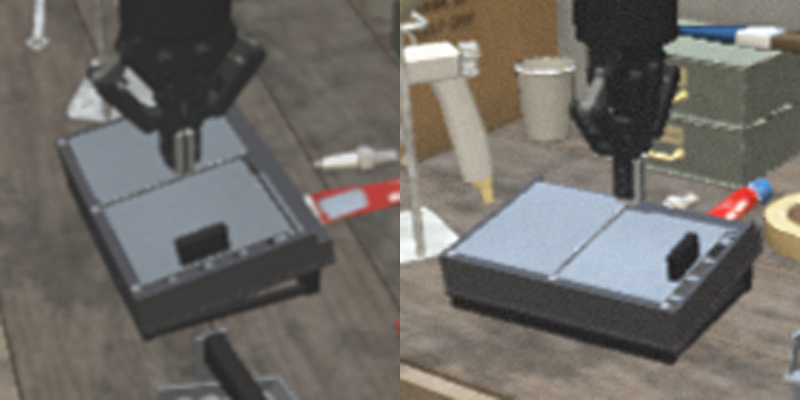

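Run:
```python
from fit import *
q=[.49863,-.16510,.0913];A,o=bedT(q)
s=ctrl.state()['tool_pos']
for n in ['s3','c3','w3']:
    d=dict(np.load(f'pics/{n}.npz'));X=pts(d)
    print(n,'TCP px',proj(d,s[None]).round(1),'tab px expected',proj(d,(A@[0,-.025,.029]+o)[None]).round(1))
    if n=='s3':
        for v in range(176,194,2): print(v,[X[v,u].round(3).tolist() for u in (261,264,267)])
    if n=='c3':
        for v in range(170,194,2): print(v,[X[v,u].round(3).tolist() for u in (237,239,241)])
```

```text
s3 TCP px [[263.6 201.5]] tab px expected [[270.  210.5]]
176 [[0.489, -0.156, 0.139], [0.497, -0.151, 0.134], [0.502, -0.155, 0.135]]
178 [[0.489, -0.157, 0.135], [0.495, -0.156, 0.132], [0.502, -0.154, 0.129]]
180 [[0.49, -0.152, 0.126], [0.495, -0.156, 0.127], [0.502, -0.154, 0.124]]
182 [[0.489, -0.154, 0.122], [0.496, -0.154, 0.121], [0.502, -0.153, 0.119]]
184 [[0.49, -0.152, 0.116], [0.495, -0.154, 0.116], [0.502, -0.155, 0.115]]
186 [[0.489, -0.153, 0.111], [0.496, -0.153, 0.11], [0.501, -0.155, 0.11]]
188 [[0.489, -0.153, 0.107], [0.495, -0.153, 0.105], [0.502, -0.154, 0.104]]
190 [[0.489, -0.153, 0.101], [0.494, -0.157, 0.103], [0.515, -0.101, 0.058]]
192 [[0.501, -0.104, 0.057], [0.509, -0.098, 0.052], [0.514, -0.104, 0.055]]
c3 TCP px [[240.9 204.7]] tab px expected [[258.6 204.5]]
170 [[0.465, -0.158, 0.156], [0.473, -0.158, 0.154], [0.483, -0.156, 0.15]]
172 [[0.464, -0.159, 0.152], [0.472, -0.158, 0.15], [0.483, -0.156, 0.146]]
174 [[0.466, -0.157, 0.147], [0.471, -0.159, 0.146], [0.482, -0.156, 0.142]]
176 [[0.479, -0.148, 0.136], [0.481, -0.151, 0.136], [0.488, -0.152, 0.135]]
178 [[0.489, -0.14, 0.127], [0.483, -0.15, 0.131], [0.489, -0.151, 0.129]]
180 [[0.482, -0.145, 0.126], [0.482, -0.151, 0.127], [0.49, -0.15, 0.124]]
182 [[0.483, -0.145, 0.121], [0.481, -0.151, 0.123], [0.489, -0.151, 0.12]]
184 [[0.483, -0.144, 0.116], [0.482, -0.15, 0.118], [0.488, -0.151, 0.116]]
186 [[0.484, -0.143, 0.111], [0.482, -0.151, 0.113], [0.489, -0.151, 0.111]]
188 [[0.479, -0.147, 0.109], [0.483, -0.149, 0.108], [0.489, -0.15, 0.106]]
190 [[0.487, -0.141, 0.1], [0.488, -0.146, 0.101], [0.488, -0.151, 0.102]]
192 [[0.548, -0.097, 0.064], [0.557, -0.096, 0.06], [0.569, -0.094, 0.056]]
w3 TCP px [[278.3 250. ]] tab px expected [[273.7 324.9]]
```

Run:
```python
from fit import *
for n in ['wrist0','w1','w3']:
    d=dict(np.load(f'pics/{n}.npz'));X=pts(d)
    if n=='wrist0':
        m=(X[...,2]<.33)&(X[...,2]>.1); v,u=np.where(m); 
        print(n,np.nanpercentile(X[m][:,2],[0,.5,1,2,5]))
    else:
        for v in range(256,300,6): print(n,v,X[v,276].round(3),X[v,284].round(3))
d=dict(np.load('pics/scene0.npz'));X=pts(d)
for v in range(225,262,4): print(v,X[v,508:525:4].round(3).tolist())
for v in range(215,245,4): print(v,X[v,398:412:4].round(3).tolist())
```

```text
wrist0 [0.24178039 0.24655166 0.24856175 0.25210277 0.26055664]
w1 256 [ 0.495 -0.446 -0.001] [ 0.509 -0.444 -0.002]
w1 262 [ 0.47  -0.287  0.342] [ 0.474 -0.286  0.343]
w1 268 [ 0.47  -0.287  0.348] [ 0.474 -0.286  0.348]
w1 274 [ 0.471 -0.287  0.354] [ 0.474 -0.286  0.353]
w1 280 [ 0.471 -0.286  0.359] [ 0.474 -0.286  0.359]
w1 286 [ 0.471 -0.286  0.364] [ 0.474 -0.286  0.364]
w1 292 [ 0.471 -0.286  0.369] [ 0.474 -0.286  0.368]
w1 298 [ 0.471 -0.286  0.373] [ 0.474 -0.286  0.373]
w3 256 [ 0.495 -0.155  0.05 ] [ 0.5   -0.154  0.051]
w3 262 [ 0.493 -0.132  0.104] [ 0.497 -0.132  0.104]
w3 268 [ 0.493 -0.132  0.11 ] [nan nan nan]
w3 274 [ 0.493 -0.132  0.116] [ 0.497 -0.132  0.115]
w3 280 [ 0.494 -0.132  0.121] [ 0.497 -0.132  0.119]
w3 286 [ 0.494 -0.133  0.125] [ 0.497 -0.132  0.125]
w3 292 [ 0.494 -0.132  0.129] [ 0.497 -0.132  0.13 ]
w3 298 [ 0.494 -0.132  0.134] [ 0.497 -0.132  0.134]
225 [[0.228, -0.627, 0.265], [0.218, -0.629, 0.27], [0.213, -0.631, 0.273], [0.206, -0.633, 0.277], [0.208, -0.636, 0.277]]
229 [[0.223, -0.627, 0.264], [0.218, -0.63, 0.266], [0.211, -0.632, 0.27]
[... 1146 characters left out ...]
]]
219 [[0.181, -0.539, 0.268], [0.18, -0.543, 0.269], [0.178, -0.546, 0.271], [0.179, -0.55, 0.272]]
223 [[0.18, -0.54, 0.264], [0.182, -0.543, 0.265], [0.178, -0.547, 0.268], [0.18, -0.55, 0.268]]
227 [[0.181, -0.54, 0.26], [0.181, -0.544, 0.261], [0.177, -0.548, 0.264], [0.179, -0.551, 0.264]]
231 [[0.18, -0.541, 0.257], [0.182, -0.544, 0.257], [0.178, -0.548, 0.259], [0.179, -0.551, 0.26]]
235 [[0.18, -0.542, 0.253], [0.182, -0.545, 0.253], [0.179, -0.549, 0.255], [0.178, -0.552, 0.257]]
239 [[0.648, -0.464, -0.003], [0.178, -0.546, 0.251], [0.179, -0.549, 0.251], [0.922, -0.453, -0.14]]
243 [[0.631, -0.469, -0.004], [0.178, -0.547, 0.247], [0.178, -0.55, 0.248], [0.921, -0.455, -0.153]]
```

Call:
send_rows --plan '[-1, 0.14, 0, 0, 0, 0, 0, -1, 0.14, 0, 0, 0, 0, 0, -1, 0.14, 0, 0, 0, 0, 0, -1, 0.12, 0, 0, 0, 0, 0, -1, 0, 0.12, 0, 0, 0, 0, -1, 0, 0.135, 0, 0, 0, 0, -1, 0, 0, 0, 0, 0, 0]'

```text
time: 4.7
tool_pos: [0.5006, -0.2251, 0.0221]
ee_rot: [-1.251, 1.148, -1.141]
force: [0.5, -0.3, 0.9]
opening: -0.0001
```

Run:
```python
from fit import *
q=[.49863,-.16510,.0913];A,o=bedT(q)
s=ctrl.state();p=s['tool_pos'];print(s['time'],p,s['force'],A.T@(p+[0,0,.039]-o))
d=snap('wrist','w4');X=pts(d)
for v in range(256,300,6): print(v,X[v,276].round(3),X[v,284].round(3))
d=snap('side','s4')
```

```text
4.7 [ 0.50063545 -0.22508077  0.02210975] [ 0.47126173 -0.29483284  0.86602164] [-0.00119571 -0.05991379  0.01643612]
256 [ 0.5   -0.243 -0.002] [ 0.506 -0.242 -0.002]
262 [ 0.499 -0.215  0.063] [ 0.503 -0.214  0.063]
268 [ 0.499 -0.215  0.069] [ 0.502 -0.214  0.069]
274 [ 0.499 -0.215  0.075] [ 0.502 -0.214  0.075]
280 [ 0.499 -0.215  0.08 ] [ 0.502 -0.215  0.079]
286 [ 0.499 -0.214  0.086] [ 0.502 -0.214  0.085]
292 [ 0.499 -0.215  0.089] [ 0.502 -0.215  0.089]
298 [ 0.499 -0.216  0.092] [ 0.502 -0.215  0.093]
```

View pics/s4.png

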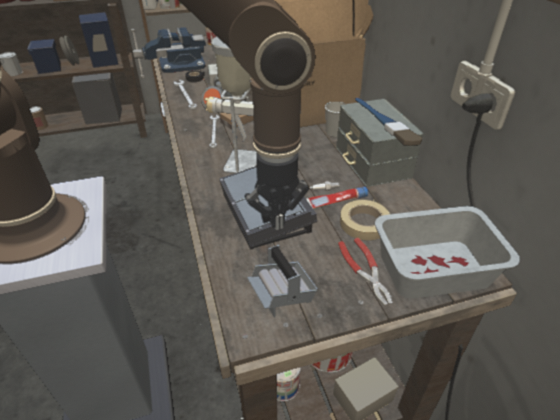

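Call:
send_rows --plan '[-1, -0.06, 0, 0, 0, 0, 0, -1, -0.06, 0, 0, 0, 0, 0, -1, -0.06, 0, 0, 0, 0, 0, -1, -0.06, 0, 0, 0, 0, 0, -1, 0, 0, 0, 0, 0, 0]'

```text
time: 5.3
tool_pos: [0.4998, -0.1872, 0.0249]
ee_rot: [-1.25, 1.142, -1.142]
force: [-0.7, -0.1, 0.0]
opening: -0.0003
```

Run:
```python
from fit import *
q=[.49863,-.16510,.0913];A,o=bedT(q)
s=ctrl.state();p=s['tool_pos'];print(s['time'],p,s['force'],A.T@(p+[0,0,.039]-o))
d=snap('wrist','w5')
```

```text
5.3 [ 0.49980856 -0.18719113  0.02490543] [-0.66166011 -0.10588932  0.03964249] [ 0.00179884 -0.02210658  0.01883842]
```

View pics/w5.png

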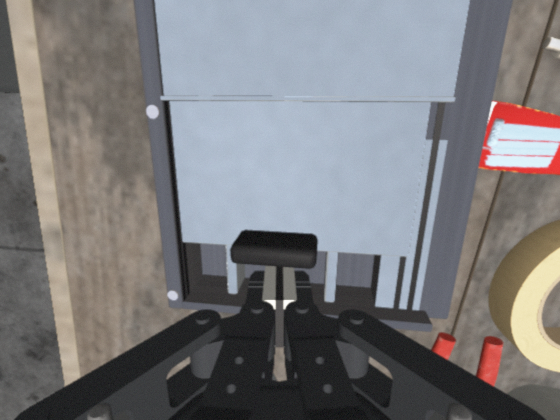

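Call:
send_rows --plan '[-1, -0.06, 0, 0, 0, 0, 0, -1, -0.06, 0, 0, 0, 0, 0, -1, -0.06, 0, 0, 0, 0, 0, -1, -0.06, 0, 0, 0, 0, 0, -1, -0.06, 0, 0, 0, 0, 0, -1, -0.05, 0, 0, 0, 0, 0, -1, 0, 0, 0, 0, 0, 0]'

```text
time: 6.05
tool_pos: [0.4946, -0.1348, 0.0243]
ee_rot: [-1.25, 1.143, -1.141]
force: [0.8, -0.1, 1.2]
opening: -0.0002
```

Call:
send_rows --plan '[-1, -0.02, 0, 0, 0, 0, 0, -1, 0, 0, 0, 0, 0, 0]'

```text
time: 6.25
tool_pos: [0.4941, -0.1333, 0.0241]
ee_rot: [-1.25, 1.144, -1.143]
force: [0.0, -0.0, 0.5]
opening: -0.0001
```

Call:
send_rows --plan '[-1, -0.02, 0, 0, 0, 0, 0, -1, 0, 0, 0, 0, 0, 0]'

```text
time: 6.45
tool_pos: [0.4939, -0.1307, 0.0242]
ee_rot: [-1.25, 1.144, -1.143]
force: [1.0, -1.2, -0.8]
opening: -0.0001
```

Run:
```python
from fit import *
q=[.49863,-.16510,.0913];A,o=bedT(q)
s=ctrl.state();p=s['tool_pos'];print(s['time'],p,s['force'],A.T@(p+[0,0,.039]-o))
d=snap('wrist','w6')
```

```text
6.45 [ 0.49390922 -0.13074788  0.02416002] [ 0.96177005 -1.18708226 -0.84912305] [0.00097353 0.03463946 0.01820167]
```

View pics/w6.png

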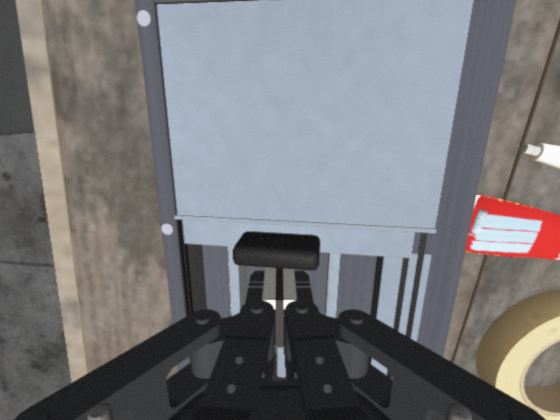

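Call:
send_rows --plan '[-1, -0.02, 0, 0, 0, 0, 0, -1, 0, 0, 0, 0, 0, 0]'

```text
time: 6.7
tool_pos: [0.4938, -0.1299, 0.0243]
ee_rot: [-1.251, 1.144, -1.146]
force: [0.3, -7.5, -3.5]
opening: -0.0002
```

Call:
send_rows --plan '[-1, -0.02, 0, 0, 0, 0, 0, -1, 0, 0, 0, 0, 0, 0]'

```text
time: 6.9
tool_pos: [0.4938, -0.1299, 0.0244]
ee_rot: [-1.252, 1.144, -1.15]
force: [2.1, -15.3, -6.3]
opening: -0.0002
```

Call:
send_rows --plan '[-1, -0.02, 0, 0, 0, 0, 0, -1, 0, 0, 0, 0, 0, 0]'

```text
time: 7.1
tool_pos: [0.4938, -0.1299, 0.0244]
ee_rot: [-1.252, 1.143, -1.154]
force: [3.6, -24.5, -7.0]
opening: 0.0001
```

Call:
send_rows --plan '[-1, 0.1, 0, 0, 0, 0, 0, -1, 0.1, 0, 0, 0, 0, 0, -1, 0, -0.2, 0, 0, 0, 0, -1, 0, -0.2, 0, 0, 0, 0, 1, 0.2, -0.2, 0, 0, 0, 0, 1, 0.2, -0.1, 0, 0, 0, 0, 1, 0, 0, 0, 0, 0, 0]'

```text
time: 7.8
tool_pos: [0.5028, -0.2164, 0.1318]
ee_rot: [-1.247, 1.143, -1.152]
force: [0.3, -0.8, 0.1]
opening: 0.0434
```

Run:
```python
from fit import *
s=ctrl.state();p=s['tool_pos'];print(s['time'],p,s['force'],s['opening'])
d=snap('wrist','w7'); cv2.imwrite('pics/w7a.png',cv2.resize(d['image'][0:200,120:400,::-1],(800,571),interpolation=cv2.INTER_CUBIC))
```

```text
7.8 [ 0.50275996 -0.21644353  0.13180527] [ 0.31209974 -0.80007137  0.13878513] 0.04344752054314259
```

View pics/w7.png

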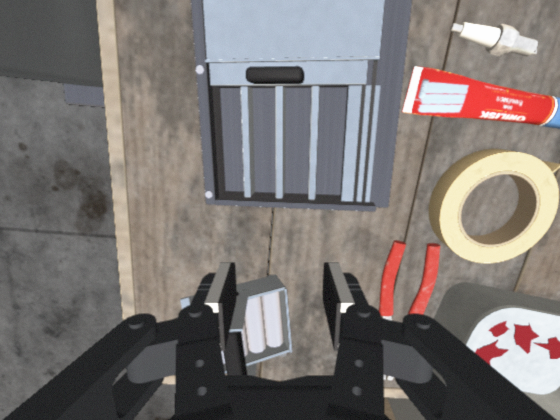

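View pics/w7a.png

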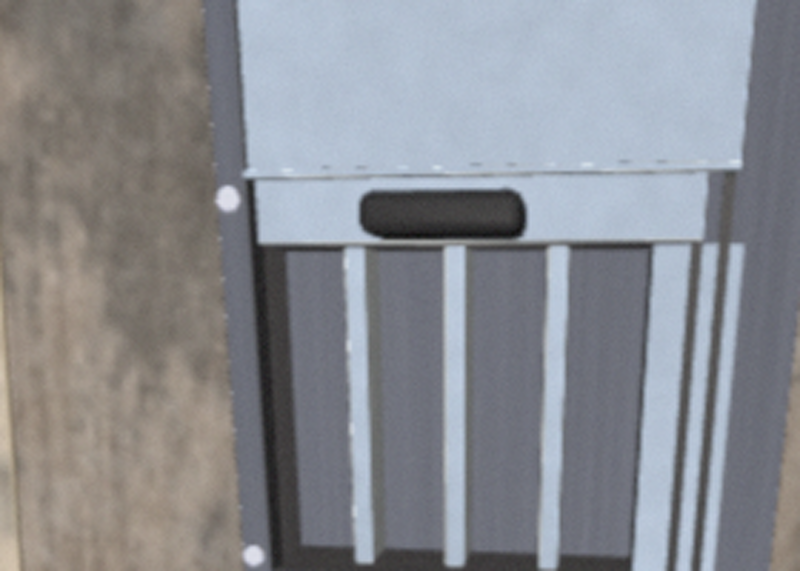

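Run:
```python
from fit import *
d=dict(np.load('pics/w7.npz'))
c=lambda a:np.array(a)/(800/280)+[120,0]-.35
B=np.array([[-28,-45,0],[0,-45,0],[28,-45,0],[53,-40,0],[53,45,0]])/1e3
uv=c([[364,563],[456,565],[549,568],[634,560],[652,245]])
uv2=c([[354,245],[455,245],[558,245]])
W=lambda q:B@bedT(q)[0].T+bedT(q)[1]
q=fit(d,W,uv,[.5,-.165,.09])
A,o=bedT(q)
X=(pts(d)-o)@A  # bed frame
for y in (-.03,0.,.03):
  for x in np.arange(-.06,.11,.006):
    m=(abs(X[...,0]-x)<.0015)&(abs(X[...,1]-y)<.004)&(X[...,2]>-.07)
    print(int(x*1000),np.nanmedian(X[m][:,2]).round(4) if m.any() else None,end=' | ')
  print()
m=(abs(X[...,0])<.018)&(X[...,2]>.024)&(X[...,2]<.034)&(X[...,1]<.08)&(X[...,1]>-.04)
print('tab',np.nanpercentile(X[m],[2,50,98],axis=0).round(4),m.sum())
```

```text
[ 0.49885316 -0.16501051  0.0854518 ] 4.89602756663738 res px
 [[-0.2, 0.3], [-0.5, 0.7], [-0.3, 0.9], [0.2, -1.1], [0.9, -0.7]]
-60 0.012 | -54 -0.0002 | -48 -0.0215 | -42 -0.0215 | -36 -0.0214 | -30 -0.001 | -24 -0.0137 | -18 -0.0215 | -12 -0.0215 | -6 -0.0212 | 0 -0.0007 | 5 0.1964 | 11 0.2121 | 17 0.2129 | 23 -0.0209 | 29 -0.0014 | 35 -0.0218 | 41 0.2095 | 47 0.2004 | 53 -0.0008 | 59 -0.0009 | 65 -0.0007 | 71 -0.0004 | 77 -0.0009 | 83 -0.0009 | 89 -0.0009 | 95 None | 101 None | 107 -0.0614 | 
-60 0.0119 | -54 -0.001 | -48 -0.0213 | -42 -0.0216 | -36 -0.0218 | -30 -0.0013 | -24 -0.0144 | -18 -0.0214 | -12 -0.0215 | -6 -0.0215 | 0 -0.0009 | 5 -0.0213 | 11 -0.0214 | 17 -0.0213 | 23 -0.0214 | 29 -0.0015 | 35 -0.0213 | 41 -0.0216 | 47 -0.0217 | 53 -0.0018 | 59 -0.0009 | 65 -0.0006 | 71 -0.0006 | 77 -0.001 | 83 -0.0011 | 89 -0.001 | 95 None | 101 None | 107 -0.0612 | 
-60 0.0121 | -54 -0.0007 | -48 -0.0217 | -42 -0.0215 | -36 -0.0216 | -30 -0.0012 | -24 -0.0134 | -18 -0.0214 | -12 -0.0213 | -6 -0.0213 | 0 -0.001 | 5 -0.0216 | 11 -0.0217 | 17 -0.0212 | 23 -0.0211 | 29 -0.0014 | 35 -0.0215 | 41 -0.0213 | 47 -0.0215 | 53 -0.0014 | 59 -0.0005 | 65 -0.0008 | 71 -0.0008 | 77 -0.0009 | 83 -0.001 | 89 -0.0009 | 95 None | 101 None | 107 -0.0575 | 
tab [[-0.0169  0.0462  0.0249]
 [ 0.0006  0.0507  0.0276]
 [ 0.0172  0.0557  0.0294]] 817
```

Run:
```python
from fit import *
M=tool(.1649);g=np.array([.4763,-.3496])
plan(np.r_[g,.125],M,5)
plan(np.r_[g,.027],M,5,np.r_[g,.125],M)
```

```text
0.178, 0.007, -0.05, -0, -0.02, 0
0.177, 0.007, -0.052, -0, -0.02, 0
0.176, 0.007, -0.055, -0, -0.02, 0
0.175, 0.008, -0.058, -0, -0.02, 0
0.174, 0.007, -0.061, -0, -0.02, 0
end [ 0.4763 -0.3496  0.125 ] need [ 0.4763 -0.3496  0.125 ] step mm 27.753243053740583 deg 0.9
0, 0.131, 0, 0, 0, 0
0, 0.131, 0, 0, 0, 0
0, 0.13, 0, 0, 0, 0
0, 0.131, 0, 0, 0, 0
0, 0.13, 0, 0, 0, 0
end [ 0.4763 -0.3496  0.027 ] need [ 0.4763 -0.3496  0.027 ] step mm 19.650000000000002 deg 0.0
```

Call:
send_rows --plan '[0.3, 0.178, 0, -0.05, 0, -0.02, 0, 0.3, 0.177, 0, -0.052, 0, -0.02, 0, 0.3, 0.176, 0, -0.055, 0, -0.02, 0, 0.3, 0.175, 0, -0.058, 0, -0.02, 0, 0.3, 0.174, 0, -0.061, 0, -0.02, 0, 0.3, 0, 0.15, 0, 0, 0, 0, 0.3, 0, 0, 0, 0, 0, 0, 0.3, 0, 0, 0, 0, 0, 0]'

```text
time: 8.65
tool_pos: [0.4762, -0.3454, 0.1061]
ee_rot: [-1.283, 1.086, -1.081]
force: [-0.6, -0.6, 0.1]
opening: 0.0556
```

Run:
```python
from fit import *
s=ctrl.state();p=s['tool_pos'];print(s['time'],p,s['force'],s['opening'],R.from_rotvec(s['ee_rot']).as_matrix().round(3))
d=snap('wrist','w8')
e=snap('side','s8');
cv2.imwrite('pics/s8a.png',cv2.resize(e['image'][160:320,200:400,::-1],(750,600),interpolation=cv2.INTER_CUBIC))
plan(np.r_[.4763,-.3496,.027],tool(.1649),4)
```

```text
8.65 [ 0.47616824 -0.34541812  0.10613493] [-0.62636246 -0.59722085  0.12913934] 0.05561871353216205 [[ 0.168 -0.001  0.986]
 [-0.986  0.003  0.168]
 [-0.003 -1.    -0.001]]
0.006, 0.134, -0.002, -0, 0.001, -0
0.005, 0.134, -0.002, -0, 0.001, -0
0.006, 0.134, -0.003, -0, 0.001, -0
0.005, 0.134, -0.002, -0, 0.001, -0
end [ 0.4763 -0.3496  0.027 ] need [ 0.4763 -0.3496  0.027 ] step mm 20.125170806728573 deg 0.045
```

View pics/w8.png

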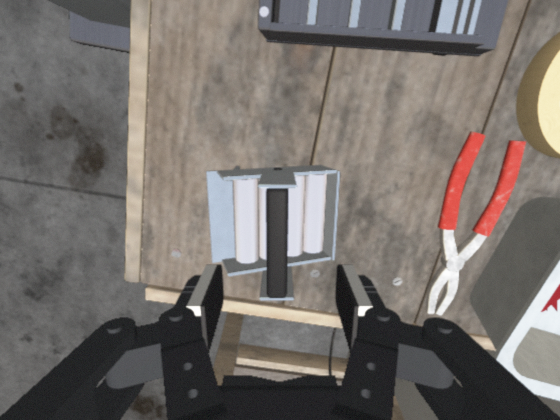

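View pics/s8a.png

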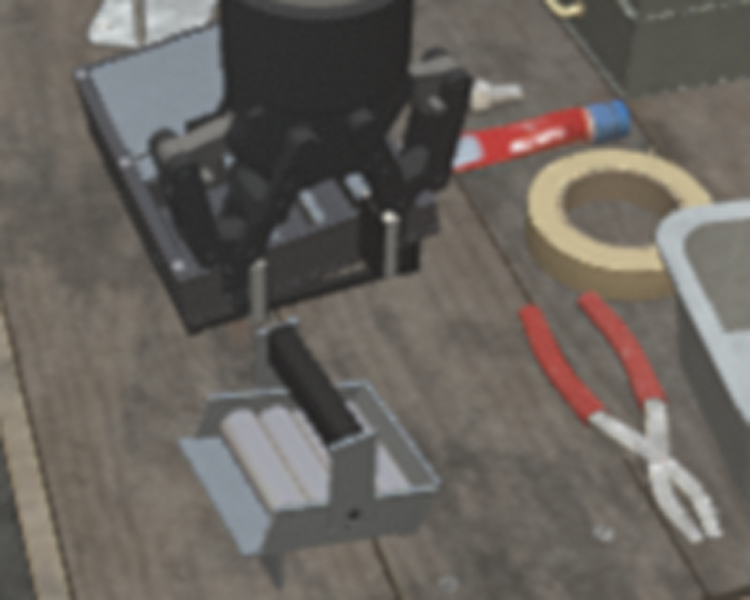

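Run:
```python
from fit import *
d=dict(np.load('pics/w8.npz'))
cv2.imwrite('pics/w8a.png',cv2.resize(d['image'][150:310,190:350,::-1],(600,600),interpolation=cv2.INTER_CUBIC))
for q in ([.46839,-.3509,.1649],):
    S=np.array([[8,37,96],[8,-37,96],[-47,39,41],[-47,-39,41.]])/1e3
    print(((proj(d,S@R.from_euler('z',q[2]).as_matrix().T+[q[0],q[1],0])-[190,150])*3.75).round())
```

```text
[[330. 151.]
 [328. 550.]
 [ 62.  76.]
 [ 85. 420.]]
```

View pics/w8a.png

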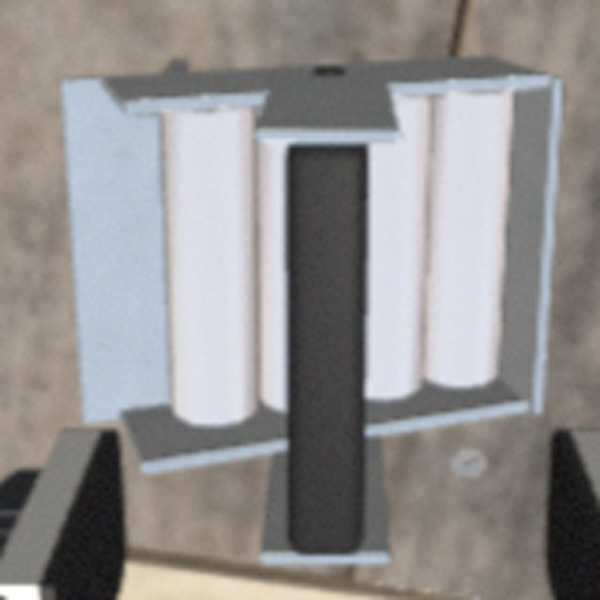

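Call:
send_rows --plan '[0.3, 0.006, 0.134, -0.002, 0, 0, 0, 0.3, 0.005, 0.134, -0.002, 0, 0, 0, 0.3, 0.006, 0.134, -0.003, 0, 0, 0, 0.3, 0.005, 0.134, -0.002, 0, 0, 0, 0.3, 0, 0, 0, 0, 0, 0, -1, 0, 0, 0, 0, 0, 0, -1, 0, 0, 0, 0, 0, 0, -1, 0, 0, 0, 0, 0, 0, -1, 0, 0, 0, 0, 0, 0, -1, 0, 0, 0, 0, 0, 0]' --newtons 90

```text
time: 9.75
tool_pos: [0.4761, -0.3513, 0.0279]
ee_rot: [-1.284, 1.083, -1.087]
force: [-1.6, 2.2, 6.5]
opening: 0.0127
```

Run:
```python
from fit import *
s=ctrl.state();p=s['tool_pos'];print(s['time'],p,s['force'],s['opening'])
d=snap('wrist','w9')
e=snap('side','s9');
cv2.imwrite('pics/s9a.png',np.hstack([cv2.resize(e['image'][180:320,220:360,::-1],(400,400),interpolation=cv2.INTER_CUBIC),cv2.resize(d['image'][140:420,140:420,::-1],(400,400))]))
```

```text
9.75 [ 0.47605182 -0.3513395   0.02788714] [-1.60241536  2.22831329  6.53857349] 0.012668409784835766
```

View pics/s9a.png

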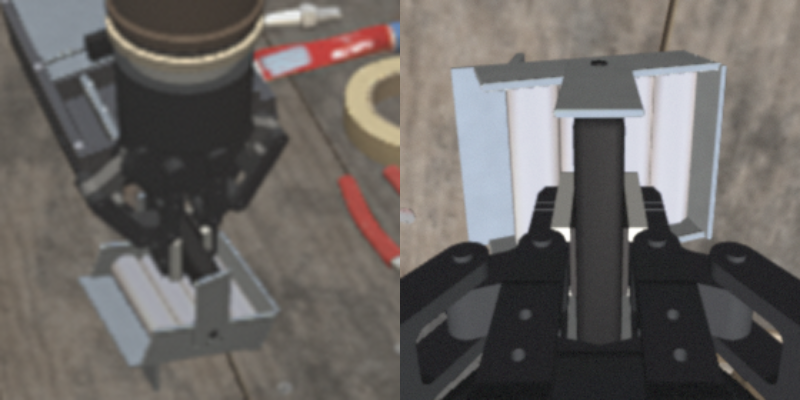

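Run:
```python
from fit import *
q=[.49875,-.16505,.088];A,o=bedT(q)
d=dict(np.load('pics/w7.npz'));X=pts(d)
Rz=R.from_euler('z',q[2]).as_matrix(); Y=(X-[q[0],q[1],0])@Rz
m=(Y[...,2]>.006)&(Y[...,0]>.097)&(Y[...,1]>-.06)&(Y[...,1]<.12)&(Y[...,2]<.1)
for x in np.arange(.1,.27,.015):
    k=m&(abs(Y[...,0]-x)<.0075)
    if k.sum()>3: print(x.round(3),np.nanpercentile(Y[k][:,1],[1,99]).round(3),np.nanmax(Y[k][:,2]).round(3), k.sum())
def tgt(lipbed,tip,yaw=.088):
    A,o=bedT(q); lip=A@np.array(lipbed)+o
    M=tool(yaw,tip)  # cols tool x,y,z
    r=np.array([-.0545,.0017,.0131]) # lip rel TCP, scoop axes
    w=M[:,2]*r[0]-M[:,0]*r[1]-M[:,1]*r[2]
    return lip-w,M
for t in (0,12,30): print(t,tgt([.084,0,0.003],np.radians(t))[0], tgt([.084,0,.003],np.radians(t))[1].round(3).tolist())
```

```text
0.13 [0.023 0.06 ] 0.009 274
0.145 [-0.058  0.094] 0.023 918
0.16 [-0.059  0.094] 0.026 1870
0.175 [-0.056  0.091] 0.026 1934
0.19 [-0.034  0.092] 0.026 1631
0.205 [-0.028  0.083] 0.027 1383
0.22 [-0.034  0.078] 0.026 1055
0.235 [-0.059  0.038] 0.027 1286
0.25 [-0.06   0.015] 0.027 645
0.265 [-0.06  -0.044] 0.026 53
0 [ 0.63563326 -0.15467969  0.04656134] [[0.088, 0.0, 0.996], [-0.996, 0.0, 0.088], [0.0, -1.0, 0.0]]
12 [ 0.63716001 -0.15454498  0.0581788 ] [[0.088, 0.207, 0.974], [-0.996, 0.018, 0.086], [0.0, -0.978, 0.208]]
30 [ 0.63488455 -0.15474574  0.07556641] [[0.088, 0.498, 0.863], [-0.996, 0.044, 0.076], [0.0, -0.866, 0.5]]
```

```bash
cat >> fit.py <<'E'
q=[.49875,-.16505,.088]
RL=np.array([-.0545,.0017,.0131])
def tgt(lipbed,tip,yaw=.088):
    A,o=bedT(q); lip=A@np.array(lipbed)+o
    M=tool(yaw,np.radians(tip))
    w=M[:,2]*RL[0]-M[:,0]*RL[1]-M[:,1]*RL[2]
    return lip-w,M
def lipnow():
    s=ctrl.state();M=R.from_rotvec(s['ee_rot']).as_matrix();A,o=bedT(q)
    l=s['tool_pos']+M[:,2]*RL[0]-M[:,0]*RL[1]-M[:,1]*RL[2]
    tip=np.degrees(np.arctan2(M[2,2],-M[2,1]))
    print('t',s['time'],'tcp',s['tool_pos'].round(4),'lip bed mm',(A.T@(l-o)*1e3).round(1),'tip',tip.round(2),'yaw',np.degrees(np.arctan2(M[1,2],M[0,2])).round(2),'F',s['force'].round(1),'op',s['opening'].round(4))
E
python3 - <<'E'
from fit import *
lipnow()
p0=np.array([.476,-.3513,.0279]);M0=tool(.1649)
p1=p0+[0,0,.12]; p2,M2=tgt([.084,0,.075],8)
print(p2)
plan(p2,M2,20,p1,M0)
E
```

```text
Traceback (most recent call last):
  File "fit.py", line 23, in lipnow
    print('t',s['time'],'tcp',s['tool_pos'].round(4),'lip bed mm',(A.T@(l-o)*1e3).round(1),'tip',tip.round(2),'yaw',np.degrees(np.arctan2(M[1,2],M[0,2])).round(2),'F',s['force'].round(1),'op',s['opening'].round(4))
                                                                                                                                                                                                ^^^^^^^^^^^^^^^^^^
AttributeError: 'float' object has no attribute 'round'
```

Call:
send_rows --plan '[-1, 0, -0.03, 0, 0, 0, 0, -1, 0, -0.06, 0, 0, 0, 0, -1, 0, -0.09, 0, 0, 0, 0, -1, 0, -0.1, 0, 0, 0, 0, -1, 0, -0.1, 0, 0, 0, 0, -1, 0, -0.1, 0, 0, 0, 0, -1, 0, -0.1, 0, 0, 0, 0, -1, 0, -0.1, 0, 0, 0, 0, -1, 0, -0.07, 0, 0, 0, 0, -1, 0, -0.05, 0, 0, 0, 0, -1, 0, 0, 0, 0, 0, 0]' --newtons 100

```text
time: 10.95
tool_pos: [0.4759, -0.3513, 0.1476]
ee_rot: [-1.284, 1.084, -1.087]
force: [0.6, -0.6, -6.5]
opening: 0.0124
```

Run:
```python
from fit import *
lipnow()
d=snap('wrist','w10')
e=snap('side','s10');
cv2.imwrite('pics/s10a.png',np.hstack([cv2.resize(e['image'][140:320,200:380,::-1],(400,400),interpolation=cv2.INTER_CUBIC),cv2.resize(d['image'][140:420,140:420,::-1],(400,400))]))
```

```text
Traceback (most recent call last):
  File "fit.py", line 23, in lipnow
    print('t',s['time'],'tcp',s['tool_pos'].round(4),'lip bed mm',(A.T@(l-o)*1e3).round(1),'tip',tip.round(2),'yaw',np.degrees(np.arctan2(M[1,2],M[0,2])).round(2),'F',s['force'].round(1),'op',s['opening'].round(4))
                                                                                                                                                                                                ^^^^^^^^^^^^^^^^^^
AttributeError: 'float' object has no attribute 'round'
```

```bash
sed -i "s/s\['opening'\].round(4)/round(float(s['opening']),4)/" fit.py
python3 - <<'E'
from fit import *
lipnow()
d=snap('wrist','w10')
e=snap('side','s10');
cv2.imwrite('pics/s10a.png',np.hstack([cv2.resize(e['image'][140:320,200:380,::-1],(400,400),interpolation=cv2.INTER_CUBIC),cv2.resize(d['image'][140:420,140:420,::-1],(400,400))]))
p2,M2=tgt([.084,0,.075],8)
print(p2)
plan(p2,M2,20)
E
```

```text
t 10.95 tcp [ 0.4759 -0.3513  0.1476] lip bed mm [ -76.6 -186.1  127.5] tip 0.07 yaw 9.58 F [ 0.6 -0.6 -6.5] op 0.0124
[ 0.62693934 -0.15544673  0.12557307]
-0.056, 0.007, 0.061, 0.009, 0.005, -0
-0.056, 0.007, 0.06, 0.009, 0.005, -0
-0.056, 0.008, 0.06, 0.009, 0.005, -0
-0.057, 0.008, 0.06, 0.009, 0.005, -0
-0.057, 0.009, 0.06, 0.009, 0.005, -0
-0.057, 0.009, 0.059, 0.009, 0.005, -0
-0.057, 0.009, 0.059, 0.009, 0.005, -0
-0.057, 0.01, 0.059, 0.009, 0.005, -0
-0.058, 0.01, 0.059, 0.009, 0.005, -0
-0.058, 0.011, 0.058, 0.009, 0.005, -0
-0.058, 0.011, 0.058, 0.009, 0.005, -0
-0.058, 0.011, 0.058, 0.009, 0.005, -0
-0.059, 0.012, 0.057, 0.009, 0.005, -0
-0.059, 0.012, 0.057, 0.009, 0.005, -0
-0.059, 0.013, 0.057, 0.009, 0.005, -0
-0.059, 0.013, 0.056, 0.009, 0.005, -0
-0.059, 0.013, 0.056, 0.009, 0.005, -0
-0.06, 0.014, 0.055, 0.009, 0.005, -0
-0.06, 0.014, 0.055, 0.009, 0.005, -0
-0.06, 0.015, 0.055, 0.009, 0.005, -0
end [ 0.6269 -0.1555  0.1255] need [ 0.6269 -0.1554  0.1256] step mm 12.5004999900004 deg 0.463303356344415
```

View pics/s10a.png

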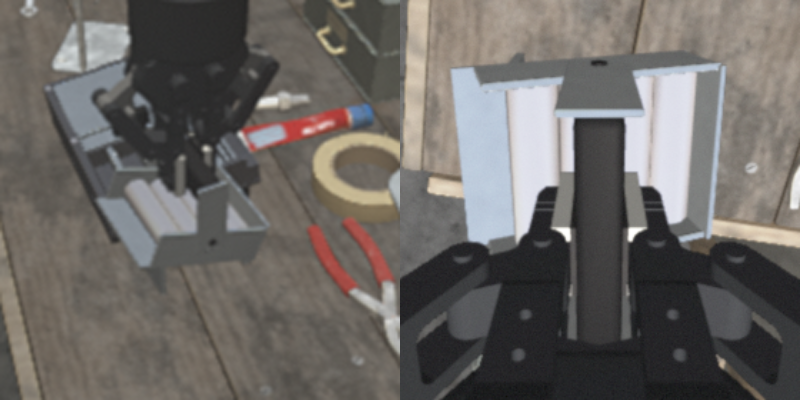

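Call:
send_rows --plan '[-1, -0.028, 0.004, 0.03, 0.005, 0.003, 0, -1, -0.028, 0.004, 0.03, 0.005, 0.003, 0, -1, -0.056, 0.007, 0.06, 0.009, 0.005, 0, -1, -0.056, 0.008, 0.06, 0.009, 0.005, 0, -1, -0.057, 0.008, 0.06, 0.009, 0.005, 0, -1, -0.057, 0.009, 0.06, 0.009, 0.005, 0, -1, -0.057, 0.009, 0.059, 0.009, 0.005, 0, -1, -0.057, 0.009, 0.059, 0.009, 0.005, 0, -1, -0.057, 0.01, 0.059, 0.009, 0.005, 0, -1, -0.058, 0.01, 0.059, 0.009, 0.005, 0, -1, -0.058, 0.011, 0.058, 0.009, 0.005, 0, -1, -0.058, 0.011, 0.058, 0.009, 0.005, 0, -1, -0.058, 0.011, 0.058, 0.009, 0.005, 0, -1, -0.059, 0.012, 0.057, 0.009, 0.005, 0, -1, -0.059, 0.012, 0.057, 0.009, 0.005, 0, -1, -0.059, 0.013, 0.057, 0.009, 0.005, 0, -1, -0.059, 0.013, 0.056, 0.009, 0.005, 0, -1, -0.059, 0.013, 0.056, 0.009, 0.005, 0, -1, -0.04, 0.01, 0.04, 0.006, 0.003, 0, -1, -0.03, 0.008, 0.025, 0.005, 0.002, 0]'

```text
time: 13.05
tool_pos: [0.6141, -0.1726, 0.1276]
ee_rot: [-1.15, 1.049, -1.189]
force: [0.0, 1.0, -5.7]
opening: 0.0128
```

Run:
```python
from fit import *
lipnow()
p,M=tgt([.084,0,.03],15); print(p)
plan(p,M,10)
```

```text
t 13.05 tcp [ 0.6141 -0.1726  0.1276] lip bed mm [ 70.2 -16.5  79.5] tip 7.45 yaw 5.5 F [ 0.   1.  -5.7] op 0.0128
[ 0.63341768 -0.15487516  0.08785059]
-0.01, 0.028, 0.01, 0.017, 0.001, -0.001
-0.01, 0.028, 0.01, 0.017, 0.001, -0.001
-0.011, 0.028, 0.01, 0.017, 0.001, -0.001
-0.011, 0.029, 0.009, 0.017, 0.001, -0.001
-0.01, 0.029, 0.009, 0.017, 0.001, -0.001
-0.011, 0.029, 0.009, 0.017, 0.001, -0.001
-0.011, 0.029, 0.008, 0.017, 0.001, -0.001
-0.01, 0.029, 0.008, 0.017, 0.001, -0.001
-0.011, 0.029, 0.007, 0.017, 0.001, -0.001
-0.01, 0.028, 0.007, 0.017, 0.001, -0.001
end [ 0.6334 -0.1549  0.0879] need [ 0.6334 -0.1549  0.0879] step mm 4.844326578586544 deg 0.7676424949154392
```

Call:
send_rows --plan '[-1, -0.01, 0.028, 0.01, 0.017, 0.001, 0, -1, -0.01, 0.028, 0.01, 0.017, 0.001, 0, -1, -0.01, 0.028, 0.01, 0.017, 0.001, 0, -1, -0.01, 0.028, 0.01, 0.017, 0.001, 0, -1, -0.01, 0.028, 0.009, 0.017, 0.001, 0, -1, -0.01, 0.028, 0.009, 0.017, 0.001, 0, -1, -0.01, 0.028, 0.008, 0.017, 0.001, 0, -1, -0.01, 0.028, 0.008, 0.017, 0.001, 0, -1, -0.01, 0.028, 0.007, 0.017, 0.001, 0, -1, -0.01, 0.028, 0.007, 0.015, 0.001, 0, -1, 0, 0, 0, 0, 0, 0, -1, 0, 0, 0, 0, 0, 0]'

```text
time: 14.25
tool_pos: [0.6328, -0.1565, 0.0888]
ee_rot: [-1.044, 0.963, -1.245]
force: [0.1, -0.6, -6.4]
opening: 0.0127
```

Run:
```python
from fit import *
lipnow()
d=snap('wrist','w11')
e=snap('side','s11');f=snap('scene','c11')
cv2.imwrite('pics/s11a.png',np.hstack([cv2.resize(e['image'][130:270,220:360,::-1],(400,400),interpolation=cv2.INTER_CUBIC),cv2.resize(f['image'][140:260,210:330,::-1],(400,400))]))
```

```text
t 14.25 tcp [ 0.6328 -0.1565  0.0888] lip bed mm [83.4 -1.5 31.1] tip 14.96 yaw 4.97 F [ 0.1 -0.6 -6.4] op 0.0127
```

View pics/s11a.png

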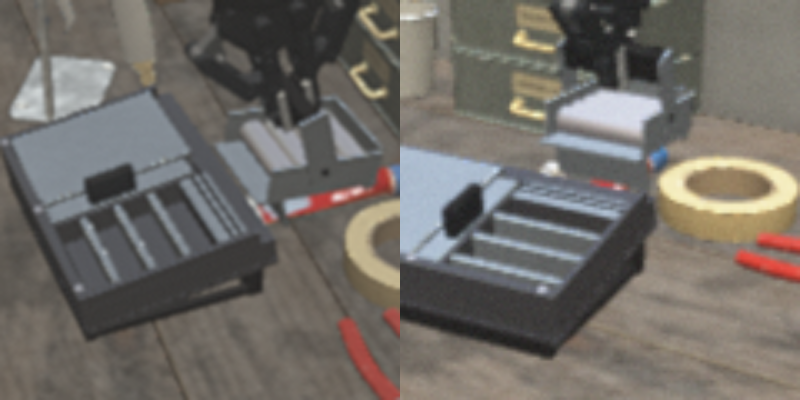

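View pics/w11.png

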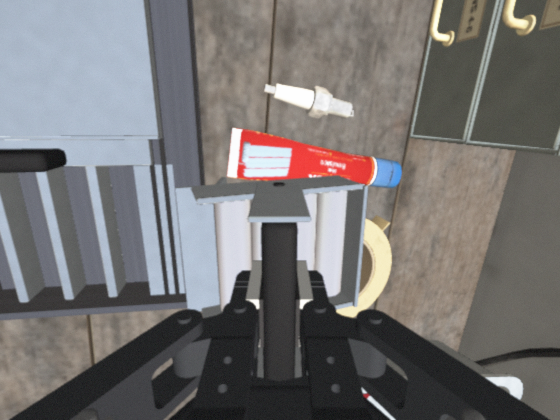

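Run:
```python
from fit import *
A,o=bedT(q)
d=dict(np.load('pics/w11.npz'));X=(pts(d)-o)@A*1e3
for v in (195,215,240,265,285):
    print(v,[X[v,u].round(1).tolist() for u in range(174,214,6)])
d=dict(np.load('pics/s11.npz'));X=(pts(d)-o)@A*1e3
cv2.imwrite('pics/x.png',cv2.resize(d['image'][160:220,280:360,::-1],(800,600),interpolation=cv2.INTER_CUBIC))
m=(X[...,2]>15)&(X[...,2]<45)&(X[...,0]>70)&(X[...,0]<110)&(abs(X[...,1])<48)
print(np.nanpercentile(X[m],[0,1,5],axis=0))
```

```text
195 [[75.3, 24.7, -1.1], [84.9, 32.4, 30.1], [87.9, 32.0, 28.9], [91.0, 31.9, 28.9], [96.7, 36.3, 47.1], [99.5, 36.2, 46.7], [102.6, 36.6, 49.0]]
215 [[74.2, 11.7, -0.4], [83.8, 21.0, 29.5], [86.8, 20.4, 28.3], [90.2, 20.6, 29.3], [93.1, 19.9, 27.4], [96.5, 19.9, 27.9], [99.7, 19.5, 26.8]]
240 [[72.6, -5.4, 0.0], [76.2, -5.9, -0.8], [85.7, 6.1, 29.6], [88.9, 5.6, 28.9], [91.7, 4.0, 25.2], [95.3, 4.4, 26.8], [98.5, 3.8, 25.5]]
265 [[70.6, -23.9, -0.7], [74.7, -23.7, 0.1], [84.3, -9.5, 29.4], [87.7, -9.6, 29.6], [90.8, -10.7, 27.9], [94.2, -11.4, 27.0], [97.7, -11.3, 27.6]]
285 [[68.9, -39.5, -1.5], [73.1, -39.4, -0.8], [83.3, -22.2, 30.0], [86.6, -23.0, 29.0], [89.9, -23.6, 28.4], [93.4, -24.0, 28.1], [96.7, -25.3, 26.4]]
[[ 80.79950388 -44.55860362  15.57619409]
 [ 81.2417494  -42.75749985  22.72850549]
 [ 82.36546669 -41.62305561  25.68163655]]
```

Run:
```python
from fit import *
p,M=tgt([.084,0,.0085],15)
plan(p,M,6)
A,_=bedT(q); print(M.T@(-A[:,2])*.001/.15)
```

```text
-0.002, 0.025, -0.003, 0, -0, -0.001
-0.002, 0.025, -0.003, 0, -0, -0.001
-0.002, 0.025, -0.003, 0, -0, -0.001
-0.002, 0.026, -0.003, 0, -0, -0.001
-0.001, 0.025, -0.002, 0, -0, -0.001
-0.002, 0.026, -0.003, 0, -0, -0.001
end [ 0.6364 -0.1546  0.0665] need [ 0.6364 -0.1546  0.0666] step mm 3.937321424522006 deg 0.045
[ 5.63572437e-21  6.61697434e-03 -8.12462289e-04]
```

Call:
send_rows --plan '[-1, -0.002, 0.025, -0.003, 0, 0, 0, -1, -0.002, 0.025, -0.003, 0, 0, 0, -1, -0.002, 0.025, -0.003, 0, 0, 0, -1, -0.002, 0.025, -0.003, 0, 0, 0, -1, -0.002, 0.025, -0.003, 0, 0, 0, -1, -0.002, 0.025, -0.003, 0, 0, 0, -1, 0, 0, 0, 0, 0, 0, -1, 0, 0, 0, 0, 0, 0]'

```text
time: 15.2
tool_pos: [0.6359, -0.1542, 0.0664]
ee_rot: [-1.043, 0.963, -1.245]
force: [-0.6, -0.4, -5.0]
opening: 0.0128
```

```bash
python3 -c "
from fit import *
lipnow()"
```

```text
t 15.2 tcp [ 0.6359 -0.1542  0.0664] lip bed mm [83.5  0.4  8.4] tip 14.97 yaw 4.97 F [-0.6 -0.4 -5. ] op 0.0128
```

Call:
send_rows --plan '[-1, 0, 0.01, -0.001, 0, 0, 0, -1, 0, 0, 0, 0, 0, 0]'

```text
time: 15.4
tool_pos: [0.6361, -0.1543, 0.065]
ee_rot: [-1.043, 0.963, -1.245]
force: [-0.5, 0.1, -5.2]
opening: 0.0126
```

Call:
send_rows --plan '[-1, 0, 0.01, -0.001, 0, 0, 0, -1, 0, 0, 0, 0, 0, 0]'

```text
time: 15.6
tool_pos: [0.6363, -0.1543, 0.0634]
ee_rot: [-1.043, 0.963, -1.245]
force: [0.1, -0.5, -5.0]
opening: 0.0127
```

Call:
send_rows --plan '[-1, 0, 0.01, -0.001, 0, 0, 0, -1, 0, 0, 0, 0, 0, 0]'

```text
time: 15.8
tool_pos: [0.6369, -0.1543, 0.0624]
ee_rot: [-1.043, 0.962, -1.246]
force: [-1.3, 0.5, -1.9]
opening: 0.0124
```

```bash
python3 -c "
from fit import *
lipnow()"
```

```text
t 15.8 tcp [ 0.6369 -0.1543  0.0624] lip bed mm [83.9  0.3  4.3] tip 15.01 yaw 4.97 F [-1.3  0.5 -1.9] op 0.0124
```

Call:
send_rows --plan '[-1, 0, 0.005, 0, 0, 0, 0, -1, 0, 0, 0, 0, 0, 0, -1, 0, 0, 0, 0, 0, 0, -1, 0, 0, 0, 0, 0, 0, -1, 0, 0, 0, 0, 0, 0]'

```text
time: 16.3
tool_pos: [0.6372, -0.1542, 0.0621]
ee_rot: [-1.043, 0.962, -1.246]
force: [-4.7, 1.6, 5.2]
opening: 0.013
```

Run:
```python
from fit import *
lipnow()
d=snap('wrist','w12')
e=snap('side','s12')
cv2.imwrite('pics/s12a.png',np.hstack([cv2.resize(e['image'][130:270,220:360,::-1],(400,400),interpolation=cv2.INTER_CUBIC),cv2.resize(d['image'][140:420,100:380,::-1],(400,400))]))
for t in (18,21,24,27,30,32):
    # lip sheet bottom edge contact: keep lip top z so bottom just touches
    p,M=tgt([.084,0,.0043],t); print(t,p.round(4))
p0,M0=tgt([.0839,.0003,.0043],15); p,M=tgt([.0839,.0003,.0035],21)
plan(p,M,6,p0,M0)
```

```text
t 16.3 tcp [ 0.6372 -0.1542  0.0621] lip bed mm [84.2  0.3  4. ] tip 15.03 yaw 4.98 F [-4.7  1.6  5.2] op 0.013
18 [ 0.6368 -0.1546  0.0653]
21 [ 0.6365 -0.1546  0.0682]
24 [ 0.6361 -0.1546  0.0711]
27 [ 0.6355 -0.1547  0.074 ]
30 [ 0.6347 -0.1548  0.0769]
32 [ 0.6341 -0.1548  0.0787]
-0, -0.006, 0.001, 0.022, 0, 0
0, -0.005, 0.001, 0.022, 0, 0
-0, -0.005, 0.001, 0.022, 0, 0
-0, -0.006, 0.002, 0.022, 0, 0
-0, -0.005, 0.001, 0.022, 0, 0
-0, -0.006, 0.002, 0.022, 0, 0
end [ 0.6365 -0.1543  0.0675] need [ 0.6365 -0.1543  0.0674] step mm 0.9486832980505138 deg 0.99
```

View pics/s12a.png

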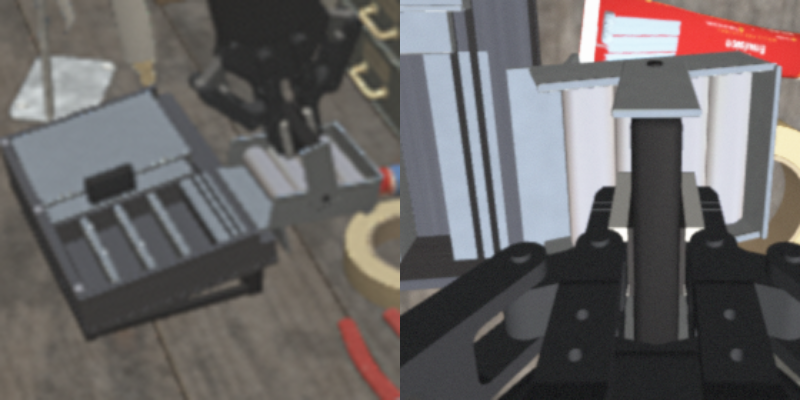

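Call:
send_rows --plan '[-1, 0, -0.006, 0.001, 0.022, 0, 0, -1, 0, -0.005, 0.001, 0.022, 0, 0, -1, 0, -0.005, 0.001, 0.022, 0, 0, -1, 0, -0.006, 0.002, 0.022, 0, 0, -1, 0, -0.005, 0.001, 0.022, 0, 0, -1, 0, -0.006, 0.002, 0.022, 0, 0, -1, 0, 0, 0, 0, 0, 0, -1, 0, 0, 0, 0, 0, 0]'

```text
time: 17.2
tool_pos: [0.6369, -0.1543, 0.0672]
ee_rot: [-0.961, 0.887, -1.283]
force: [-4.1, 1.8, 6.1]
opening: 0.0129
```

Run:
```python
from fit import *
lipnow()
d=snap('wrist','w13')
e=snap('side','s13')
cv2.imwrite('pics/s13a.png',np.hstack([cv2.resize(e['image'][130:270,220:360,::-1],(400,400),interpolation=cv2.INTER_CUBIC),cv2.resize(d['image'][140:420,100:380,::-1],(400,400))]))
p0,M0=tgt([.0839,.0003,.0035],21); p,M=tgt([.0839,.0003,.0025],30)
plan(p,M,9,p0,M0)
```

```text
t 17.2 tcp [ 0.6369 -0.1543  0.0672] lip bed mm [84.2  0.3  3.2] tip 21.04 yaw 4.94 F [-4.1  1.8  6.1] op 0.0129
0, -0.006, 0.001, 0.022, 0, -0
0, -0.006, 0.001, 0.022, 0, -0
0, -0.006, 0.001, 0.022, 0, -0
0, -0.006, 0.001, 0.022, 0, -0
0, -0.005, 0.001, 0.022, 0, -0
-0, -0.005, 0.001, 0.022, 0, -0
-0, -0.006, 0.002, 0.022, 0, -0
-0, -0.005, 0.002, 0.022, 0, -0
-0, -0.006, 0.001, 0.022, 0, -0
end [ 0.6348 -0.1545  0.0751] need [ 0.6348 -0.1544  0.0751] step mm 0.9486832980505138 deg 0.99
```

View pics/s13a.png

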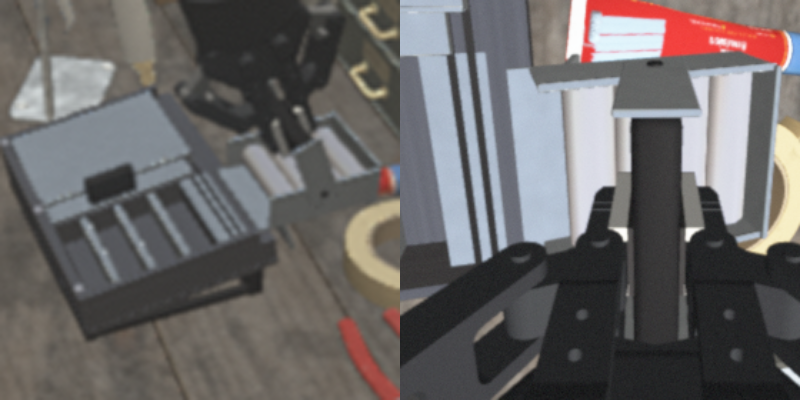

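Call:
send_rows --plan '[-1, 0, -0.006, 0.001, 0.022, 0, 0, -1, 0, -0.006, 0.001, 0.022, 0, 0, -1, 0, -0.006, 0.001, 0.022, 0, 0, -1, 0, -0.006, 0.001, 0.022, 0, 0, -1, 0, 0, 0, 0, 0, 0, -1, 0, 0, 0, 0, 0, 0, -1, 0, 0, 0, 0, 0, 0, -1, 0, 0, 0, 0, 0, 0]'

```text
time: 18.1
tool_pos: [0.6363, -0.1543, 0.0706]
ee_rot: [-0.906, 0.837, -1.305]
force: [-2.6, 0.7, 6.1]
opening: 0.0126
```

Run:
```python
from fit import *
lipnow()
d=snap('wrist','w14')
e=snap('side','s14')
cv2.imwrite('pics/s14a.png',np.hstack([cv2.resize(e['image'][130:270,220:360,::-1],(400,400),interpolation=cv2.INTER_CUBIC),cv2.resize(d['image'][140:420,0:380,::-1],(400,295)).copy() if 0 else cv2.resize(d['image'][140:420,20:300,::-1],(400,400))]))
```

```text
t 18.1 tcp [ 0.6363 -0.1543  0.0706] lip bed mm [84.2  0.4  2.8] tip 25.01 yaw 4.91 F [-2.6  0.7  6.1] op 0.0126
```

View pics/s14a.png

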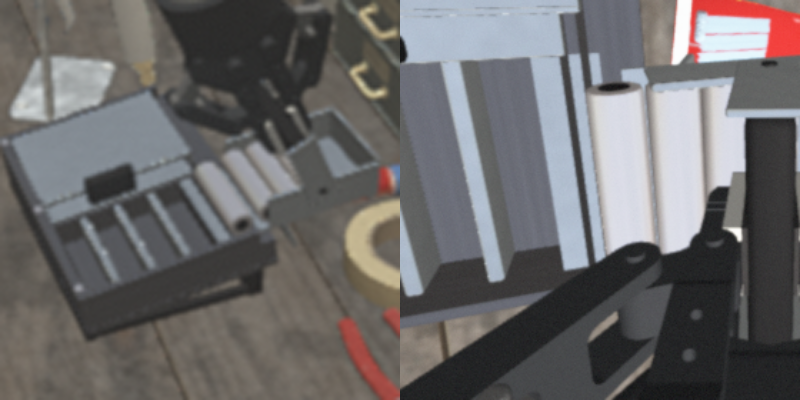

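Pins are rolling out slowly and squarely at 25°. Holding.

Call:
send_rows --plan '[-1, 0, 0, 0, 0, 0, 0, -1, 0, 0, 0, 0, 0, 0, -1, 0, 0, 0, 0, 0, 0]'

```text
time: 18.5
tool_pos: [0.6362, -0.1544, 0.0706]
ee_rot: [-0.906, 0.837, -1.305]
force: [-2.4, 0.8, 6.9]
opening: 0.0129
```

Run:
```python
from fit import *
lipnow()
d=snap('wrist','w15')
e=snap('side','s15')
cv2.imwrite('pics/s15a.png',np.hstack([cv2.resize(e['image'][130:270,220:360,::-1],(400,400),interpolation=cv2.INTER_CUBIC),cv2.resize(d['image'][140:420,20:300,::-1],(400,400))]))
```

```text
t 18.5 tcp [ 0.6362 -0.1544  0.0706] lip bed mm [84.2  0.3  2.8] tip 25.01 yaw 4.91 F [-2.4  0.8  6.9] op 0.0129
```

View pics/s15a.png

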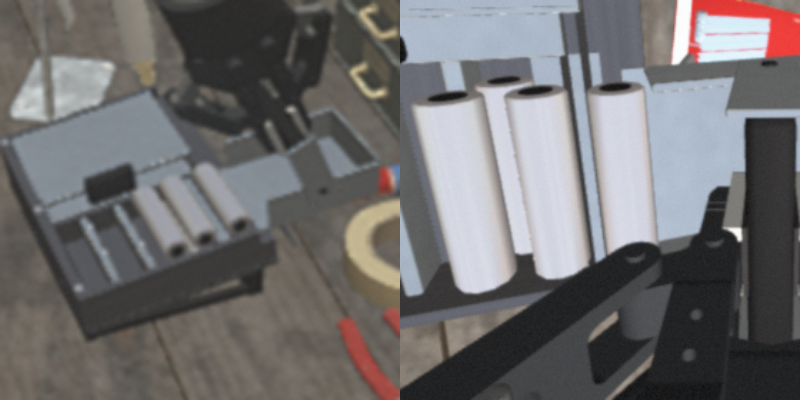

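Working as intended; one pin in the rear groove and the others rolling over it.

Call:
send_rows --plan '[-1, 0, 0, 0, 0, 0, 0, -1, 0, 0, 0, 0, 0, 0, -1, 0, 0, 0, 0, 0, 0, -1, 0, 0, 0, 0, 0, 0, -1, 0, 0, 0, 0, 0, 0, -1, 0, 0, 0, 0, 0, 0, -1, 0, 0, 0, 0, 0, 0, -1, 0, 0, 0, 0, 0, 0]'

```text
time: 19.4
tool_pos: [0.6363, -0.1544, 0.0707]
ee_rot: [-0.906, 0.837, -1.305]
force: [-2.6, 0.3, 6.0]
opening: 0.0123
```

Run:
```python
from fit import *
lipnow()
d=snap('wrist','w16')
e=snap('side','s16')
cv2.imwrite('pics/s16a.png',np.hstack([cv2.resize(e['image'][130:270,220:360,::-1],(400,400),interpolation=cv2.INTER_CUBIC),cv2.resize(d['image'][100:380,0:280,::-1],(400,400))]))
```

```text
t 19.4 tcp [ 0.6363 -0.1544  0.0707] lip bed mm [84.2  0.3  2.8] tip 25.01 yaw 4.91 F [-2.6  0.3  6. ] op 0.0123
```

View pics/s16a.png

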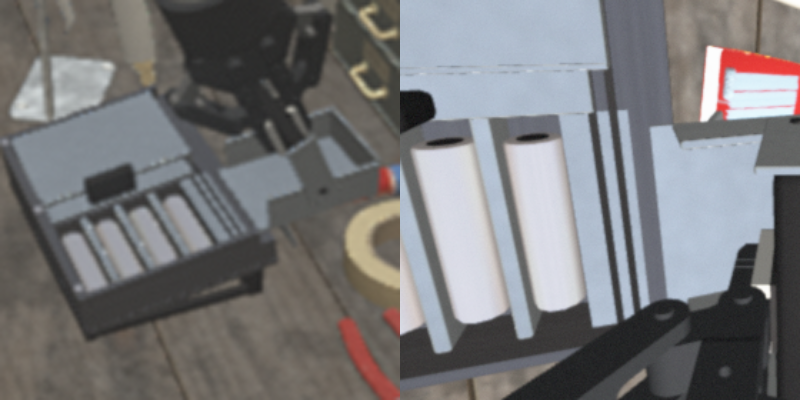

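Run:
```python
from fit import *
p,M=tgt([.09,0,.085],10); plan(p,M,8)
p2=np.array([.476,-.351,.15]); plan(p2,tool(.165),10,p,M)
```

```text
-0, -0.053, 0.02, -0.042, -0, -0.001
-0, -0.053, 0.019, -0.042, -0, -0.001
-0, -0.054, 0.017, -0.042, -0, -0.001
-0, -0.054, 0.015, -0.042, -0, -0.001
0, -0.055, 0.013, -0.042, -0, -0.001
0, -0.055, 0.011, -0.042, -0, -0.001
0, -0.056, 0.009, -0.042, -0, -0.001
0, -0.056, 0.008, -0.042, -0, -0.001
end [ 0.6316 -0.155   0.1382] need [ 0.6316 -0.155   0.1383] step mm 8.50779054749234 deg 1.8905356383840004
0.121, -0.028, -0.112, -0.022, -0.01, 0.001
0.12, -0.026, -0.113, -0.022, -0.01, 0.001
0.119, -0.024, -0.114, -0.022, -0.01, 0.001
0.118, -0.022, -0.116, -0.022, -0.01, 0.001
0.117, -0.02, -0.117, -0.022, -0.01, 0.001
0.117, -0.018, -0.118, -0.022, -0.01, 0.001
0.116, -0.016, -0.12, -0.022, -0.01, 0.001
0.114, -0.014, -0.121, -0.022, -0.01, 0.001
0.114, -0.012, -0.122, -0.022, -0.01, 0.001
0.112, -0.01, -0.123, -0.022, -0.01, 0.001
end [ 0.476  -0.3509  0.1499] need [ 0.476 -0.351  0.15 ] step mm 25.149950298161624 deg 1.0884047960203043
```

Call:
send_rows --plan '[-1, 0, -0.05, 0.02, 0, 0, 0, -1, 0, -0.053, 0.02, -0.042, 0, 0, -1, 0, -0.053, 0.019, -0.042, 0, 0, -1, 0, -0.054, 0.017, -0.042, 0, 0, -1, 0, -0.054, 0.015, -0.042, 0, 0, -1, 0, -0.055, 0.013, -0.042, 0, 0, -1, 0, -0.055, 0.011, -0.042, 0, 0, -1, 0, -0.056, 0.009, -0.042, 0, 0, -1, 0, -0.056, 0.008, -0.042, 0, 0, -1, 0, 0, 0, 0, 0, 0]'

```text
time: 20.5
tool_pos: [0.6321, -0.155, 0.1467]
ee_rot: [-1.113, 1.025, -1.211]
force: [-0.7, 0.8, -2.3]
opening: 0.0126
```

Call:
send_rows --plan '[-1, 0.12, -0.028, -0.112, -0.022, -0.01, 0, -1, 0.12, -0.026, -0.113, -0.022, -0.01, 0, -1, 0.12, -0.024, -0.114, -0.022, -0.01, 0, -1, 0.118, -0.022, -0.116, -0.022, -0.01, 0, -1, 0.117, -0.02, -0.117, -0.022, -0.01, 0, -1, 0.117, -0.018, -0.118, -0.022, -0.01, 0, -1, 0.116, -0.016, -0.12, -0.022, -0.01, 0, -1, 0.114, -0.014, -0.121, -0.022, -0.01, 0, -1, 0.114, -0.012, -0.122, -0.022, -0.01, 0, -1, 0.112, -0.01, -0.123, -0.022, -0.01, 0, -1, 0, 0, 0, 0, 0, 0, -1, 0, 0, 0, 0, 0, 0]'

```text
time: 21.7
tool_pos: [0.4745, -0.3512, 0.1567]
ee_rot: [-1.284, 1.088, -1.086]
force: [0.7, -0.2, -2.3]
opening: 0.0127
```

Run:
```python
from fit import *
lipnow()
d=snap('wrist','w17');e=snap('side','s17')
cv2.imwrite('pics/s17a.png',np.hstack([cv2.resize(e['image'][140:320,200:380,::-1],(400,400),interpolation=cv2.INTER_CUBIC),cv2.resize(d['image'][140:420,140:420,::-1],(400,400))]))
plan([.476,-.351,.033],tool(.165),8)
```

```text
t 21.7 tcp [ 0.4745 -0.3512  0.1567] lip bed mm [ -76.7 -185.8  136.9] tip -0.11 yaw 9.45 F [ 0.7 -0.2 -2.3] op 0.0127
0.001, 0.103, 0.001, 0, 0, -0
0.001, 0.103, 0, 0, 0, -0
0.001, 0.104, 0.001, 0, 0, -0
0.001, 0.103, 0, 0, 0, -0
0.001, 0.104, 0.001, 0, 0, -0
0.001, 0.103, 0, 0, 0, -0
0.001, 0.104, 0.001, 0, 0, -0
0, 0.103, 0, 0, 0, -0
end [ 0.476 -0.351  0.033] need [ 0.476 -0.351  0.033] step mm 15.601442241023742 deg 0.0
```

View pics/s17a.png

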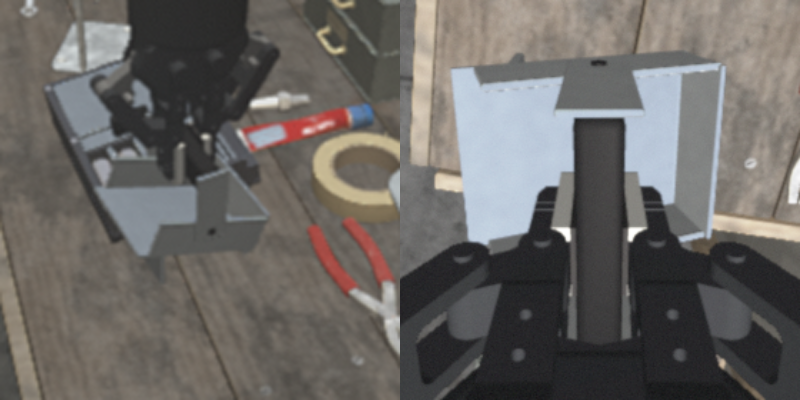

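The scoop is empty, unslipped in the grip and level above its old place. Lowering it.

Call:
send_rows --plan '[-1, 0.001, 0.103, 0, 0, 0, 0, -1, 0.001, 0.103, 0, 0, 0, 0, -1, 0.001, 0.103, 0, 0, 0, 0, -1, 0, 0.103, 0, 0, 0, 0, -1, 0, 0.103, 0, 0, 0, 0, -1, 0, 0.103, 0, 0, 0, 0, -1, 0, 0.103, 0, 0, 0, 0, -1, 0, 0.103, 0, 0, 0, 0, -1, 0, 0.02, 0, 0, 0, 0, -1, 0, 0, 0, 0, 0, 0]'

```text
time: 22.8
tool_pos: [0.4746, -0.3514, 0.0301]
ee_rot: [-1.286, 1.088, -1.084]
force: [-0.2, -0.1, -1.5]
opening: 0.0127
```

Call:
send_rows --plan '[-1, 0, 0.01, 0, 0, 0, 0, -1, 0, 0, 0, 0, 0, 0]'

```text
time: 23.0
tool_pos: [0.4753, -0.352, 0.03]
ee_rot: [-1.285, 1.086, -1.086]
force: [0.2, 0.7, -3.2]
opening: 0.0125
```

Call:
send_rows --plan '[-1, 0, 0.008, 0, 0, 0, 0, -1, 0, 0, 0, 0, 0, 0]'

```text
time: 23.2
tool_pos: [0.475, -0.3519, 0.0285]
ee_rot: [-1.286, 1.087, -1.086]
force: [0.0, -0.4, -2.5]
opening: 0.0125
```

Call:
send_rows --plan '[-1, 0, 0.008, 0, 0, 0, 0, -1, 0, 0, 0, 0, 0, 0]'

```text
time: 23.4
tool_pos: [0.4749, -0.352, 0.0281]
ee_rot: [-1.286, 1.087, -1.086]
force: [-2.8, 0.5, 7.6]
opening: 0.013
```

Call:
send_rows --plan '[0.2, 0, 0, 0, 0, 0, 0, 0.2, 0, 0, 0, 0, 0, 0, 0.2, 0, 0, 0, 0, 0, 0, 0.2, 0, 0, 0, 0, 0, 0, 0.2, 0, -0.1, 0, 0, 0, 0, 0.2, 0, -0.15, 0, 0, 0, 0, 0.2, 0, -0.2, 0, 0, 0, 0, 0.2, 0, -0.2, 0, 0, 0, 0, 0.2, 0, -0.2, 0, 0, 0, 0, 0.2, 0, 0, 0, 0, 0, 0]'

```text
time: 24.4
tool_pos: [0.4777, -0.3529, 0.1602]
ee_rot: [-1.285, 1.08, -1.092]
force: [1.1, -0.3, -0.2]
opening: 0.0511
```

Run:
```python
from fit import *
lipnow()
d=snap('wrist','w18');e=snap('side','s18')
cv2.imwrite('pics/s18a.png',np.hstack([cv2.resize(e['image'][140:320,200:380,::-1],(400,400),interpolation=cv2.INTER_CUBIC),cv2.resize(d['image'][0:420,70:490,::-1],(400,400))]))
```

```text
t 24.4 tcp [ 0.4777 -0.3529  0.1602] lip bed mm [ -73.2 -187.7  139.6] tip 0.2 yaw 9.54 F [ 1.1 -0.3 -0.2] op 0.0511
```

View pics/s18a.png

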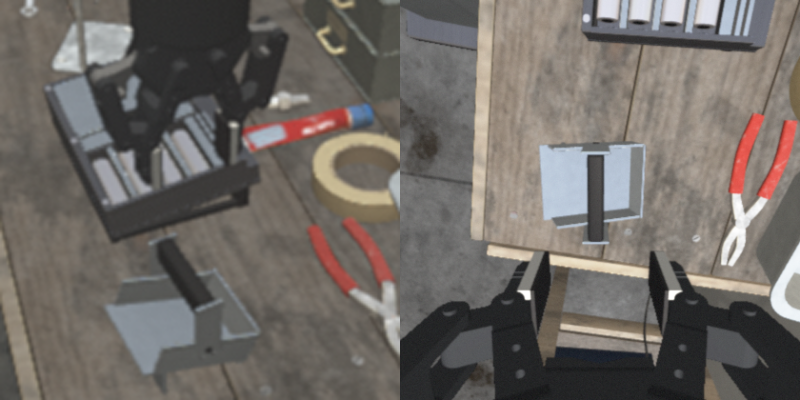

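Call:
send_rows --plan '[0.2, -0.2, -0.1, 0, 0, 0, 0, 0.2, -0.2, -0.1, 0, 0, 0, 0, 0.2, -0.2, -0.1, 0, 0, 0, 0, 0.2, -0.2, 0, 0, 0, 0, 0, 0.2, 0, 0, 0, 0, 0, 0, 0.2, 0, 0, 0, 0, 0, 0]'

```text
time: 25.1
tool_pos: [0.4548, -0.2329, 0.199]
ee_rot: [-1.287, 1.087, -1.084]
force: [-0.3, -0.7, 0.4]
opening: 0.0516
```

Run:
```python
from fit import *
lipnow()
d=snap('wrist','w19')
A,o=bedT(q);X=(pts(d)-o)@A*1e3
for gx in (-42,-14,14,42):
    m=(abs(X[...,0]-gx)<6)&(X[...,2]>-8)&(X[...,2]<4)&(abs(X[...,1])<46)
    P=X[m];print(gx,'y',np.nanpercentile(P[:,1],[1,99]).round(1),'topz',np.nanpercentile(P[:,2],[50,95]).round(1),m.sum())
m=(abs(X[...,0])<18)&(X[...,2]>24)&(X[...,2]<34)&(X[...,1]<80)&(X[...,1]>-40)
print('tab y',np.nanmedian(X[m][:,1]))
e=dict(np.load('pics/w18.npz'));W=pts(e)
m=(W[...,2]>.088)&(W[...,2]<.104)&(abs(W[...,0]-.476)<.03)&(abs(W[...,1]+.35)<.05);print('bar',np.nanpercentile(W[m],[2,50,98],axis=0).round(4))
```

```text
t 25.1 tcp [ 0.4548 -0.2329  0.199 ] lip bed mm [-79.8 -66.3 180.2] tip -0.2 yaw 9.61 F [-0.3 -0.7  0.4] op 0.0516
-42 y [-44.6  45.6] topz [-2.3 -0.7] 863
-14 y [-44.8  45.5] topz [-2.3 -0.4] 882
14 y [-44.8  45.3] topz [-2.3 -0.6] 892
42 y [-45.1  45.3] topz [-2.3 -0.4] 919
tab y 50.815117875220054
bar [[ 0.4629 -0.3904  0.0902]
 [ 0.4746 -0.3469  0.0946]
 [ 0.4871 -0.3107  0.0962]]
```

View pics/w19.png

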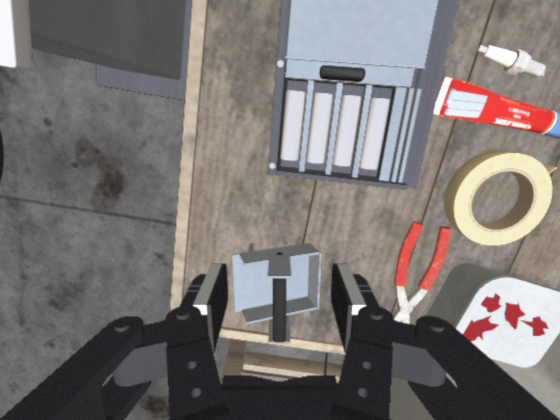

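```bash
python3 -c "
from bench import ctrl
print(ctrl.hand_in())"
```

```text
the job is handed in; nothing more can be done
None
```

The job is done and handed in at about 25 s. The hand-in reports no verdict.

**What I did**
- I pushed the cover's tab left until it hit the stop. The force rose to about 25 N there.
- I gripped the scoop by its bar and rested its lip on the sill with roughly 5–10 N of contact, at 15° tip, with all the pins still in.
- I tipped it slowly to 25°, and the pins rolled out square and settled one in each groove. That is below the 28–34° in the brief, but they had all left the scoop by then, so I went no further.
- I stood the empty scoop back on its old spot and let go.

**Last checks**
- **Pins:** the picture shows all four in the grooves. Their tops are about 2 mm below the rib tops by depth (which reads about 1 mm low), so centres are 11–12 mm down, against the limit of 6–16 mm.
- **Pin positions along the grooves:** my measurement along y was not usable, because it picked up the groove ends as well. I judged by eye from the picture that they are well within 20 mm of the middle.
- **Cover:** the tab is at bed y ≈ 51 mm, and 50 mm is fully open.
- **Scoop:** upright on the bench, with the top of the bar at about 96 mm.
- **Bystanders:** the pliers, tube and spark plug look undisturbed in the pictures. I did not measure their positions.

**Disagreements**
- **Fingertips and TCP:** the real fingertips ended about 39 mm short of the reported TCP (along the tool axis) on every camera. Because of this my first push passed over the tab without touching it. I corrected for the offset afterwards.
- **Bar grip:** the fingers read 12.7 mm when gripping the 14 mm bar.

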